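# Rack the opening tools and lock the rack

## Task

The repair is finished: release the tool rack by turning its lock ring clockwise to the black open mark, then put the flat opening tools that lie on the bench back into the rack, each blade slid fully home into the slot of its own colour until the handle stops against the rack. When all of them are in, turn the lock ring anticlockwise until its white pointer is at the red locked mark. Leave everything else on the bench where it is.

Things in the scene. Friction and masses are not known exactly. Their poses are not given: they have to be found in the camera images.
- blade_red: red flat opening tool, loose, about 55 g, may be absent; lies flat at first. Handle 80 x 24 wide x 14 mm thick, then at mid thickness a steel blade 59 long, 22 wide, 3 mm thick, tip pointed; same both ways up. Origin: middle of the handle (7 mm above the bench when lying). x: along the tool to the tip (tip at +99 mm, handle from -40 to +40 mm), y across the width, z through the thickness
- slot_red: fixed rack module with red upper half, 70 deep (x), 54 wide, its top 76 mm above the bench; the five stand side by side, 60 mm apart, in any order, facing alike. Origin: centre of its underside, 12 mm above the bench. x points level into the slot, z up. A black tongue 16 mm wide sticks out 41 mm below the slot to carry the handle, its top 9 mm below the slot's middle
- mouth_red (a point): middle of the slot's mouth on the front face of the red module, 48 mm above the bench, axes as the module's. The level slot is 30 wide, 9 high, 70 mm deep: the blade goes all in and the thicker handle stops against the face
- blade_blue: blue flat opening tool, loose, about 55 g, may be absent; lies flat at first. Handle 80 x 24 wide x 14 mm thick, then at mid thickness a steel blade 59 long, 22 wide, 3 mm thick, tip pointed; same both ways up. Origin: middle of the handle (7 mm above the bench when lying). x: along the tool to the tip (tip at +99 mm, handle from -40 to +40 mm), y across the width, z through the thickness
- slot_blue: fixed rack module with blue upper half, 70 deep (x), 54 wide, its top 76 mm above the bench; the five stand side by side, 60 mm apart, in any order, facing alike. Origin: centre of its underside, 12 mm above the bench. x points level into the slot, z up. A black tongue 16 mm wide sticks out 41 mm below the slot to carry the handle, its top 9 mm below the slot's middle
- mouth_blue (a point): middle of the slot's mouth on the front face of the blue module, 48 mm above the bench, axes as the module's. The level slot is 30 wide, 9 high, 70 mm deep: the blade goes all in and the thicker handle stops against the face
- blade_green: green flat opening tool, loose, about 55 g, may be absent; lies flat at first. Handle 80 x 24 wide x 14 mm thick, then at mid thickness a steel blade 59 long, 22 wide, 3 mm thick, tip pointed; same both ways up. Origin: middle of the handle (7 mm above the bench when lying). x: along the tool to the tip (tip at +99 mm, handle from -40 to +40 mm), y across the width, z through the thickness
- slot_green: fixed rack module with green upper half, 70 deep (x), 54 wide, its top 76 mm above the bench; the five stand side by side, 60 mm apart, in any order, facing alike. Origin: centre of its underside, 12 mm above the bench. x points level into the slot, z up. A black tongue 16 mm wide sticks out 41 mm below the slot to carry the handle, its top 9 mm below the slot's middle
- mouth_green (a point): middle of the slot's mouth on the front face of the green module, 48 mm above the bench, axes as the module's. The level slot is 30 wide, 9 high, 70 mm deep: the blade goes all in and the thicker handle stops against the face
- blade_yellow: yellow flat opening tool, loose, about 55 g, may be absent; lies flat at first. Handle 80 x 24 wide x 14 mm thick, then at mid thickness a steel blade 59 long, 22 wide, 3 mm thick, tip pointed; same both ways up. Origin: middle of the handle (7 mm above the bench when lying). x: along the tool to the tip (tip at +99 mm, handle from -40 to +40 mm), y across the width, z through the thickness
- slot_yellow: fixed rack module with yellow upper half, 70 deep (x), 54 wide, its top 76 mm above the bench; the five stand side by side, 60 mm apart, in any order, facing alike. Origin: centre of its underside, 12 mm above the bench. x points level into the slot, z up. A black tongue 16 mm wide sticks out 41 mm below the slot to carry the handle, its top 9 mm below the slot's middle
- mouth_yellow (a point): middle of the slot's mouth on the front face of the yellow module, 48 mm above the bench, axes as the module's. The level slot is 30 wide, 9 high, 70 mm deep: the blade goes all in and the thicker handle stops against the face
- blade_white: white flat opening tool, loose, about 55 g, may be absent; lies flat at first. Handle 80 x 24 wide x 14 mm thick, then at mid thickness a steel blade 59 long, 22 wide, 3 mm thick, tip pointed; same both ways up. Origin: middle of the handle (7 mm above the bench when lying). x: along the tool to the tip (tip at +99 mm, handle from -40 to +40 mm), y across the width, z through the thickness
- slot_white: fixed rack module with white upper half, 70 deep (x), 54 wide, its top 76 mm above the bench; the five stand side by side, 60 mm apart, in any order, facing alike. Origin: centre of its underside, 12 mm above the bench. x points level into the slot, z up. A black tongue 16 mm wide sticks out 41 mm below the slot to carry the handle, its top 9 mm below the slot's middle
- mouth_white (a point): middle of the slot's mouth on the front face of the white module, 48 mm above the bench, axes as the module's. The level slot is 30 wide, 9 high, 70 mm deep: the blade goes all in and the thicker handle stops against the face
- lock_ring_mid (a point): on the axis, at mid height (88 mm above the bench) of the black lock ring, a captive round collar 52 mm wide, 28 mm tall, white pointer line on top and side, upright axis, on the turret at the rack's left end. The plate under it is 72 mm above the bench; nothing near is higher. Turns with the ring
- lock_ring (a joint): angle of the lock ring, rad, growing anticlockwise seen from above. 0: pointer at the black open mark, to the front of the rack; 1.2: pointer at the red locked mark. Range -0.4 to 1.8 (it can pass the mark); light friction (0.04 N m), stays where left; starts near locked. It stands for the rack's clamp and does not itself block the slots
- multimeter: red handheld multimeter lying flat, 170 x 85 x 40 mm; bystander, loose, not to be moved. Origin: centre of its underside
- paper_cup: white cup, 72 mm wide, 85 mm tall; bystander, loose, not to be moved. Origin: centre of its underside
- wire_reel: copper-coloured reel, 70 mm wide, 30 mm tall; bystander, loose, not to be moved. Origin: centre of its underside
- flux_jar: small jar, 48 mm wide, 55 mm tall; bystander, loose, not to be moved. Origin: centre of its underside
- orange_driver: orange screwdriver lying flat, 160 mm long; bystander, loose, not to be moved. Origin: on its axis line
- battery_pack: black battery block 75 x 50 x 22 mm; bystander, loose, not to be moved. Origin: centre of its underside
- pc_board: green circuit board lying flat, 110 x 80 x 6 mm (parts on it up to 18 mm); bystander, loose, not to be moved. Origin: centre of its underside

How it is judged:
On the way, in this order (a step that is already met when the one before it is completed fails the run):
1. the lock ring is turned back to its open mark (value of joint lock_ring between -0.15 and 0.15 rad), for 0.2 s.
2. every opening tool is fully home in the slot of its colour, with the lock ring still open (x of blade_red in the frame of mouth_red between -0.045 and -0.034 m and y of blade_red in the frame of mouth_red between -0.007 and 0.007 m and z of blade_red in the frame of mouth_red between -0.007 and 0.007 m and angle between the x axis of blade_red and the x axis of slot_red, either way round below 0.15 rad and x of blade_blue in the frame of mouth_blue between -0.045 and -0.034 m and y of blade_blue in the frame of mouth_blue between -0.007 and 0.007 m and z of blade_blue in the frame of mouth_blue between -0.007 and 0.007 m and angle between the x axis of blade_blue and the x axis of slot_blue, either way round below 0.15 rad and x of blade_green in the frame of mouth_green between -0.045 and -0.034 m and y of blade_green in the frame of mouth_green between -0.007 and 0.007 m and z of blade_green in the frame of mouth_green between -0.007 and 0.007 m and angle between the x axis of blade_green and the x axis of slot_green, either way round below 0.15 rad and x of blade_yellow in the frame of mouth_yellow between -0.045 and -0.034 m and y of blade_yellow in the frame of mouth_yellow between -0.007 and 0.007 m and z of blade_yellow in the frame of mouth_yellow between -0.007 and 0.007 m and angle between the x axis of blade_yellow and the x axis of slot_yellow, either way round below 0.15 rad and x of blade_white in the frame of mouth_white between -0.045 and -0.034 m and y of blade_white in the frame of mouth_white between -0.007 and 0.007 m and z of blade_white in the frame of mouth_white between -0.007 and 0.007 m and angle between the x axis of blade_white and the x axis of slot_white, either way round below 0.15 rad and value of joint lock_ring between -0.41 and 0.3 rad), for 0.2 s.
3. the lock ring is turned to its locked mark (value of joint lock_ring between 1.08 and 1.32 rad), for 0.2 s.
At the end, for the whole second after the job is handed in: Every opening tool present is in the slot of its own colour, the front of its handle within 5 mm of the slot's mouth, within 7 mm of the slot's middle sideways and in height, in line with the slot within 0.15 rad and at rest; the lock ring is within 0.12 rad of its locked mark (1.2 rad) (all of step 3 and x of blade_red in the frame of mouth_red between -0.045 and -0.034 m and y of blade_red in the frame of mouth_red between -0.007 and 0.007 m and z of blade_red in the frame of mouth_red between -0.007 and 0.007 m and angle between the x axis of blade_red and the x axis of slot_red, either way round below 0.15 rad and x of blade_blue in the frame of mouth_blue between -0.045 and -0.034 m and y of blade_blue in the frame of mouth_blue between -0.007 and 0.007 m and z of blade_blue in the frame of mouth_blue between -0.007 and 0.007 m and angle between the x axis of blade_blue and the x axis of slot_blue, either way round below 0.15 rad and x of blade_green in the frame of mouth_green between -0.045 and -0.034 m and y of blade_green in the frame of mouth_green between -0.007 and 0.007 m and z of blade_green in the frame of mouth_green between -0.007 and 0.007 m and angle between the x axis of blade_green and the x axis of slot_green, either way round below 0.15 rad and x of blade_yellow in the frame of mouth_yellow between -0.045 and -0.034 m and y of blade_yellow in the frame of mouth_yellow between -0.007 and 0.007 m and z of blade_yellow in the frame of mouth_yellow between -0.007 and 0.007 m and angle between the x axis of blade_yellow and the x axis of slot_yellow, either way round below 0.15 rad and x of blade_white in the frame of mouth_white between -0.045 and -0.034 m and y of blade_white in the frame of mouth_white between -0.007 and 0.007 m and z of blade_white in the frame of mouth_white between -0.007 and 0.007 m and angle between the x axis of blade_white and the x axis of slot_white, either way round below 0.15 rad and linear speed of each of blade_red, blade_blue, blade_green, blade_yellow, blade_white below 0.02 m/s); the robot touches nothing.
It fails at once if a bystander (multimeter, cup, reel, jar, screwdriver, battery block or circuit board) is moved more than 40 mm (distance of any of multimeter, paper_cup, wire_reel, flux_jar, orange_driver, battery_pack, pc_board from where it was at the start of the episode above 0.04 m).
Of blade_red, blade_blue, blade_green, blade_yellow, blade_white only 4 to 5 are there at a start; the rules pass over those that are not, and their reading is None.
At some moment in a run one of blade_red, blade_blue, blade_green, blade_yellow, blade_white may be knocked a few centimetres aside while the robot is not near it.
Once in a run the grip may slacken for a moment while it holds something.
It also fails if it takes over 210 s, if anything falls off the work surface, if the arm or the gripper's body presses on something with over 40 N, if the wrist force passes 120 N, or if a joint passes its speed limit or range.

## Robot

A 6-joint arm with a two-finger parallel gripper is mounted at the origin on the work surface. World frame = base frame: x ahead of the robot, y to its left, z up, the work surface at z = 0. Lengths are in m, angles in rad, forces in N, time in s.
With the tool pointing down it reaches from about 0.25 to 0.775 m from the base axis. Payload 4 kg.
Tool frame: the origin (TCP) lies midway between the tips of the shut fingers; the grasp point (between the pads) lies 19 mm behind it; z points along the fingers, y is the line along which they close (so a half turn about z gives the same grasp; the last joint's range is limited). The gripper opens to 85 mm and grips with 20 to 120 N. Pads are 22 mm wide; open, the fingers measure 114 mm over their backs; the gripper's body (76 mm by 85 mm) begins 54 mm behind the grasp point. The pads swing forward as they close: fully open they stand 13 mm farther back than shut.
Start: joints at [1.159, 0.087, 1.371, -0, 1.684, -0.103], TCP at [0.167, 0.524, 0.231] pointing down, gripper open.
Joint ranges: [-3.1, 3.1], [-0.76, 2.03], [0.27, 2.55], [-1.08, 4.22], [0.17, 2.65], [-2.57, 2.57]. Speed limits (rad/s): [2.79, 2.79, 3.14, 3.14, 3.14, 3.14].

## Interface

Orientations are given as a unit quaternion [x, y, z, w].
In Python, from bench import robot gives the robot as it stands.
- The arm moves only by the tool move_arm, never from a script. Its arguments are lists of equal length, an entry for each row: "delta_pos": the shift along the tool's x, y, z in cm, a list of three; "rot": the turn, a rotation vector about the tool's x, y, z in degrees, a list of three. A call has 1 to 5 rows; each row is the pose to reach, as a shift and turn from the pose commanded when the call began, along the tool's axes at that moment; what a row does not reach only later rows make up. A row lasts 1/12 s, in which the tool goes at most 41.7 mm and 7.16 degrees, less where a joint would pass 70% of its speed; a pose out of reach is approached as far as the arm can. A call with a gripper value outside its range is refused whole. "grip" is the opening, from 0 (shut) to 1 (fully open), set as the call begins (left out, the last holds). The fingers move at their own pace and stop on an object; the grip force is fixed at half the most. Time passes only in rows, so rows that repeat a pose let the fingers close. It gives the time, the measured TCP pose, the force, the opening and the grip force at its end, in the units of the state.
- robot.observe(): the state, without advancing time (a new reading comes with each control period).
- robot.grab_frame(name): name is "scene" or "top" or "wrist"; returns a dict with "color" (420x560x3 uint8, red, green, blue), "mtx" (3x3 intrinsics, pixels), "extrinsics" (4x4, takes a point from camera to world coordinates). Camera axes: x right, y down, z forward; pixel columns grow to the right and rows downward; lengths in m; the calibration is good to about 2 mm. A picture is of the moment at which its call begins. There is no depth.
- robot.sign_off(): hands the job in; it is judged then, once.
The state is a dict: "time": time; "joint_pos": joint angles; "joint_velocities": joint speeds; "joint_efforts": joint torques, N m; "tool_pos": TCP position; "eef_rot": TCP orientation; "contact_force": force on the tool from outside, world axes, zero at the start; "moment": the same for the moment, N m; "finger_gap": opening from 0.0 (shut) to 1.0 (fully open); "gripper_force": force on a finger pad.
Only numpy, scipy, OpenCV 4.12 (cv2) and the standard library are available. Lean on these libraries where they do the work, as an engineer would, in place of code of your own. Each camera call takes 0.05 s, during which the arm holds its last target. There are 200 camera calls.

## Working session

There is one attempt and no reset: what is moved stays moved. The work goes in short steps, Python scripts to look and compute and a tool call to move; the robot and the scene stay as the last step left them, time stands still between calls to the robot, and variables do not carry over. Pictures are saved under pics/ and viewed, at most 14 in all, crops included, and the job is handed in when it is done.

Besides the shell and the picture viewer there is one more tool, called after "Call:" by a JSON object that holds its "method" and its "body". move_arm: Moves the arm, as the interface text tells. Its arguments: {"type":"object","properties":{"delta_pos":{"type":"array","items":{"type":"array","items":{"type":"number"}}},"rot":{"type":"array","items":{"type":"array","items":{"type":"number"}}},"grip":{"type":"number"}},"required":["delta_pos","rot"]}

```bash
mkdir -p pics; ls
python3 - <<'E'
from bench import robot
import cv2,numpy as np
s=robot.observe();print({k:np.round(v,3) for k,v in s.items()})
for n in("scene","top"):
    f=robot.grab_frame(n);cv2.imwrite(f"pics/{n}0.png",cv2.resize(f["color"][:,:,::-1],(800,600),interpolation=cv2.INTER_CUBIC));np.savez(f"{n}0.npz",**f)
    print(n,np.round(f["mtx"],1).tolist(),np.round(f["extrinsics"],3).tolist())
E
```

```text
pics
{'time': np.float64(0.0), 'joint_pos': array([ 1.159,  0.088,  1.372, -0.   ,  1.684, -0.103]), 'joint_velocities': array([-0.001,  0.001, -0.001, -0.   , -0.001, -0.   ]), 'joint_efforts': array([ 1.0000e-03, -3.5186e+01, -3.1328e+01, -0.0000e+00,  1.1000e-02,
        0.0000e+00]), 'tool_pos': array([0.167, 0.524, 0.23 ]), 'eef_rot': array([ 0.154,  0.988, -0.001, -0.   ]), 'contact_force': array([-0.594,  1.272, -0.051]), 'moment': array([ 0.032,  0.   , -0.003]), 'gripper_force': np.float64(0.0), 'finger_gap': np.float64(1.002)}
scene [[446.2, 0.0, 284.1], [0.0, 446.2, 205.5], [0.0, 0.0, 1.0]] [[-0.817, 0.351, -0.457, 1.161], [0.576, 0.526, -0.625, 0.705], [0.021, -0.774, -0.632, 0.847], [0.0, 0.0, 0.0, 1.0]]
top [[423.0, 0.0, 277.4], [0.0, 423.0, 203.4], [0.0, 0.0, 1.0]] [[-0.006, -0.981, 0.196, 0.375], [-1.0, 0.006, 0.0, -0.054], [-0.002, -0.196, -0.981, 1.197], [0.0, 0.0, 0.0, 1.0]]
```

View pics/scene0.png

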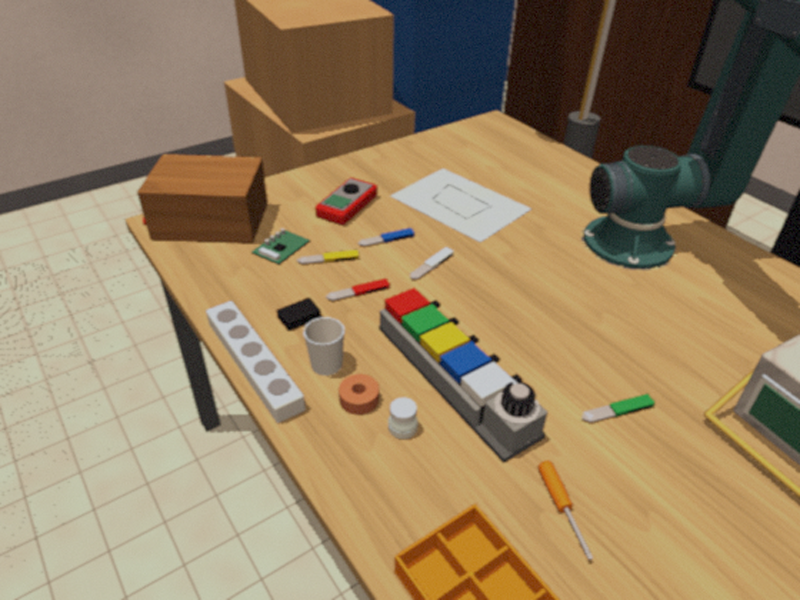

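View pics/top0.png

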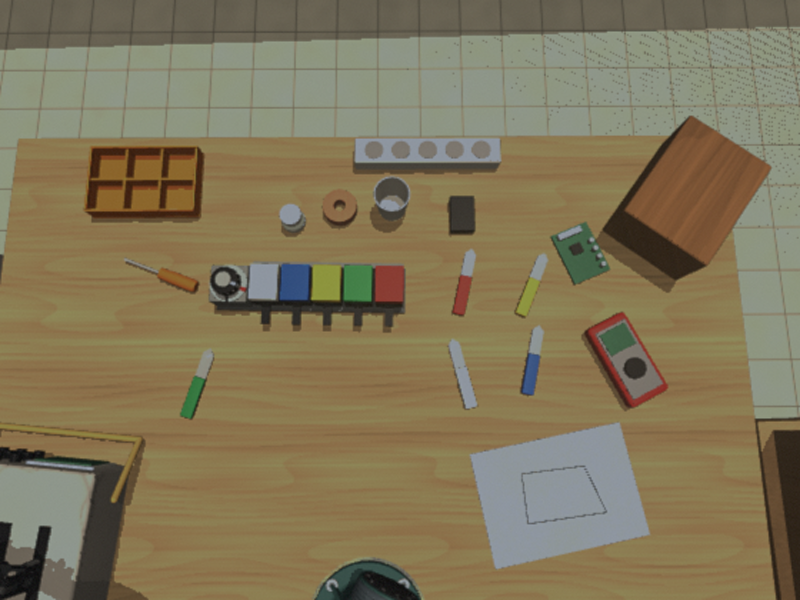

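The top view (800x600 scale) shows all five tools: green at (197,384), white (463,374), blue (533,360), red (465,283) and yellow (532,285). The rack runs from x=210 to 405 at y≈285, in the order turret, white, blue, yellow, green, red. The lock ring is at (227,282).

```bash
cat > h.py <<'E'
import cv2,numpy as np
from bench import robot
from scipy.spatial.transform import Rotation as R
HSV=dict(red=[((0,150,70),(6,255,255)),((174,150,70),(180,255,255))],blue=[((105,130,60),(125,255,255))],
 green=[((45,110,50),(80,255,255))],yellow=[((24,130,90),(34,255,255))],white=[((0,0,150),(180,45,255))])
def frame(n):
    f=robot.grab_frame(n);np.savez(n+"_last.npz",**f);return f
def ray(f,uv,z):
    uv=np.atleast_2d(uv);d=(np.c_[uv,np.ones(len(uv))]@np.linalg.inv(f["mtx"]).T)@f["extrinsics"][:3,:3].T
    o=f["extrinsics"][:3,3];return o+d*((z-o[2])/d[:,2])[:,None]
def proj(f,P):
    P=np.atleast_2d(P);E=f["extrinsics"];c=(P-E[:3,3])@E[:3,:3];q=c@f["mtx"].T;return q[:,:2]/q[:,2:]
def mask(f,c):
    h=cv2.cvtColor(f["color"],cv2.COLOR_RGB2HSV);m=0
    for a,b in HSV[c]: m=m|cv2.inRange(h,a,b)
    return m
def blobs(f,c,z,amin=60,amax=1e9):
    "centre, long, short (mm), yaw(deg, mod 180) of each blob, cast onto plane z"
    out=[]
    for k in cv2.findContours(mask(f,c),cv2.RETR_EXTERNAL,cv2.CHAIN_APPROX_NONE)[0]:
        a=cv2.contourArea(k)
        if not amin<a<amax: continue
        w=ray(f,k[:,0].astype(float),z)[:,:2]
        (cx,cy),(l,s),t=cv2.minAreaRect((w*1000).astype(np.float32))
        if l<s:l,s,t=s,l,t+90
        m=cv2.moments(k);out.append((c,np.round([m["m10"]/m["m00"],m["m01"]/m["m00"]],1).tolist(),np.round([cx,cy],1).tolist(),round(l,1),round(s,1),round((t+90)%180-90,1)))
    return out
def state():
    s=robot.observe();r=R.from_quat(s["eef_rot"]).as_matrix()
    print("t",round(float(s["time"]),2),"p",np.round(np.array(s["tool_pos"])*1000,1),"yawY",round(np.degrees(np.arctan2(r[1,1],r[0,1])),2),"tilt",np.round(r[:,2],3),"F",np.round(s["contact_force"],1),"gap",round(float(s["finger_gap"]),3),"gf",round(float(s["gripper_force"]),1),"j",np.round(s["joint_pos"],2));return s
def plan(targets,s=None):
    """targets: [x,y,z (mm), yaw of tool y (deg)] ; prints the move in tool axes from each pose to next (cm, deg)"""
    s=s or robot.observe();p=np.array(s["tool_pos"])*1000;r=R.from_quat(s["eef_rot"])
    for x,y,z,a in targets:
        a=np.radians(a);Y=np.array([np.cos(a),np.sin(a),0]);Z=np.array([0,0,-1.]);T=R.from_matrix(np.c_[np.cross(Y,Z),Y,Z])
        d=r.inv().apply(np.array([x,y,z])-p)/10;v=np.degrees((r.inv()*T).as_rotvec())
        n=max(np.linalg.norm(d)/4.1,np.linalg.norm(v)/7.1)
        print("d",np.round(d,2),"rot",np.round(v,1),"rows>=",round(n,1));p=np.array([x,y,z]);r=T
E
python3 - <<'E'
from h import *
f=dict(np.load("top0.npz"))
for c in HSV:
    for z,n in((.014,"bench"),(.076,"rack")):
        for b in blobs(f,c,z):
            print(n,b)
E
```

```text
bench ('red', [438.6, 251.4], [473.1, -501.8], 169.6, 85.2, 27.1)
bench ('red', [323.0, 206.4], [601.5, -183.8], 76.4, 21.8, -12.7)
bench ('red', [271.9, 198.3], [625.5, -38.5], 73.0, 51.7, -0.4)
rack ('red', [438.6, 251.4], [467.9, -478.4], 160.7, 80.7, 27.1)
rack ('red', [323.0, 206.4], [589.7, -177.0], 72.4, 20.6, -12.7)
rack ('red', [271.9, 198.3], [612.4, -39.3], 69.2, 49.0, -0.4)
bench ('blue', [371.0, 261.6], [444.9, -312.6], 75.1, 19.8, -12.3)
bench ('blue', [205.9, 197.1], [631.0, 150.4], 70.2, 56.6, -0.3)
rack ('blue', [371.0, 261.6], [441.2, -299.0], 71.2, 18.8, -12.3)
rack ('blue', [205.9, 197.1], [617.6, 139.7], 66.6, 53.7, -0.3)
bench ('green', [134.4, 277.9], [404.0, 341.5], 76.8, 23.8, -17.3)
bench ('green', [250.1, 198.0], [625.9, 24.4], 73.0, 57.3, -0.3)
rack ('green', [134.4, 277.9], [402.5, 320.8], 72.8, 22.6, -17.3)
rack ('green', [250.1, 198.0], [612.7, 20.3], 69.2, 54.3, -0.3)
bench ('yellow', [44.9, 302.1], [339.3, 575.1], 263.5, 5.2, 84.2)
bench ('yellow', [368.9, 207.5], [597.4, -314.5], 77.4, 24.5, -23.2)
bench ('yellow', [227.9, 197.6], [629.5, 87.2], 72.8
[... 9741 characters left out ...]
8, 37.9], [1096.3, 195.4], 75.9, 55.2, 89.6)
rack ('white', [249.4, 38.6], [1096.8, 25.1], 74.1, 58.4, 89.6)
rack ('white', [220.4, 37.6], [1097.3, 110.1], 74.7, 58.4, 89.6)
rack ('white', [277.7, 38.0], [1097.8, -60.1], 73.7, 61.7, 89.6)
rack ('white', [303.2, 34.5], [1098.9, -144.0], 76.8, 65.0, 89.6)
rack ('white', [364.9, 34.2], [1101.0, -314.9], 76.2, 65.0, 89.6)
rack ('white', [336.5, 36.4], [1101.6, -230.3], 74.3, 65.0, 89.6)
rack ('white', [395.3, 36.3], [1103.7, -400.7], 76.1, 71.6, 89.6)
rack ('white', [480.1, 34.9], [1103.7, -655.1], 75.5, 74.8, 89.6)
rack ('white', [452.3, 34.4], [1104.3, -570.4], 75.5, 74.9, 89.6)
rack ('white', [424.5, 32.2], [1104.8, -485.1], 76.3, 74.9, 89.6)
```

Run:
```python
from h import *
state();plan([(560,262,230,88.4)])
f=frame("wrist");E=f["extrinsics"];r=R.from_quat(robot.observe()["eef_rot"]).as_matrix()
print(np.round(f["mtx"],0).tolist(),"cam in tool",np.round(r.T@(E[:3,3]-robot.observe()["tool_pos"])*1000),np.round(r.T@E[:3,:3],2).tolist())
```

```text
t 0.1 p [167.  523.6 230.2] yawY 72.31 tilt [-0.001 -0.002 -1.   ] F [ 0.3 -0.6 -0.4] gap 1.001 gf 0.0 j [ 1.16  0.09  1.37 -0.    1.68 -0.1 ]
d [-4.539e+01 -1.297e+01  4.000e-02] rot [ -0.1  -0.  -16.1] rows>= 11.5
[[361.0, 0.0, 276.0], [0.0, 361.0, 209.0], [0.0, 0.0, 1.0]] cam in tool [  73.   -1. -141.] [[0.0, -0.96, -0.28], [1.0, 0.0, 0.0], [-0.0, -0.28, 0.96]]
```

Call:
{"method": "move_arm", "body": {"delta_pos": [[-3.9,-1.1,0],[-7.8,-2.2,0],[-11.7,-3.3,0],[-15.6,-4.4,0],[-19.5,-5.5,0]], "rot": [[0,0,0],[0,0,0],[0,0,0],[0,0,0],[0,0,0]]}}

```text
time: 0.57
tool_pos: [0.3373, 0.411, 0.231]
eef_rot: [0.153, 0.988, -0.0, -0.0]
contact_force: [0.4, -0.1, 0.3]
finger_gap: 0.997
gripper_force: 0.0
```

Call:
{"method": "move_arm", "body": {"delta_pos": [[-3.9,-1.1,0],[-7.8,-2.2,0],[-11.7,-3.3,0],[-15.6,-4.4,0],[-19.5,-5.5,0]], "rot": [[0,0,0],[0,0,0],[0,0,0],[0,0,0],[0,0,0]]}}

```text
time: 0.98
tool_pos: [0.5066, 0.2992, 0.2309]
eef_rot: [0.154, 0.988, -0.0, -0.0]
contact_force: [0.2, 0.6, -0.4]
finger_gap: 0.999
gripper_force: 0.0
```

Call:
{"method": "move_arm", "body": {"delta_pos": [[-3.9,-1.1,0],[-6.4,-2.0,0],[-6.4,-2.0,0],[-6.4,-2.0,0],[-6.4,-2.0,0]], "rot": [[0,0,-5],[0,0,-11],[0,0,-16.1],[0,0,-16.1],[0,0,-16.1]]}}

```text
time: 1.4
tool_pos: [0.5601, 0.262, 0.2307]
eef_rot: [0.015, 1.0, 0.0, -0.001]
contact_force: [-0.1, -0.4, 0.4]
finger_gap: 0.998
gripper_force: 0.0
```

Run:
```python
from h import *
state()
f=frame("wrist");cv2.imwrite("pics/w1.png",f["color"][:,:,::-1])
for c in("white","blue","yellow"):
    for b in blobs(f,c,.076,800): print(b)
```

```text
t 1.4 p [560.1 262.  230.7] yawY 88.25 tilt [-0.001  0.    -1.   ] F [-0.1 -0.4  0.4] gap 0.998 gf 0.0 j [ 0.35  0.24  1.2   0.    1.71 -1.19]
('white', [181.4, 372.8], [736.8, 163.9], 38.7, 35.7, 27.6)
('white', [207.2, 256.1], [615.1, 198.9], 68.3, 52.2, -1.4)
('blue', [138.6, 249.6], [612.8, 140.0], 69.1, 54.3, -1.5)
('yellow', [73.3, 256.6], [612.0, 79.9], 69.2, 54.5, -1.7)
```

View pics/w1.png

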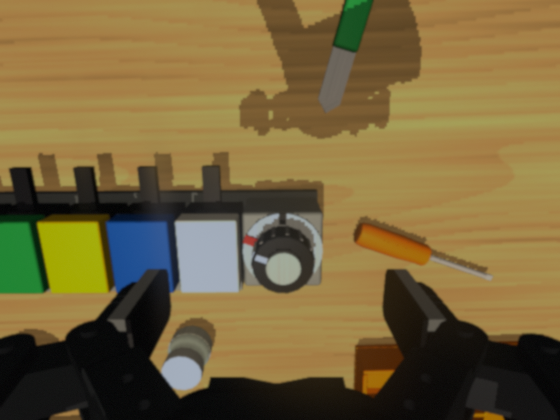

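The wrist view shows the ring around (283,262), with the white pointer at (262,260), the red mark at (249,240) and the black open mark at (283,217). I'll zoom in to get the pointer angle.

Run:
```python
from h import *
f=dict(np.load("wrist_last.npz"));c=f["color"]
cv2.imwrite("pics/w1c.png",cv2.resize(c[200:305,230:335,::-1],None,fx=5.7,fy=5.7,interpolation=cv2.INTER_CUBIC))
h=cv2.cvtColor(c,cv2.COLOR_RGB2HSV)
sub=np.zeros(h.shape[:2],np.uint8);sub[205:300,240:330]=1
m=cv2.inRange(h,(0,0,0),(180,255,70))*sub
k=max(cv2.findContours(m,0,2)[0],key=cv2.contourArea);print("dark",cv2.boundingRect(k))
hull=cv2.convexHull(k);(u,v),r=cv2.minEnclosingCircle(hull);print(u,v,r,ray(f,(u,v),.088)*1000)
print("ring top/bottom circle for centre guess",proj(f,[[.618,.262,.102],[.618,.262,.074]]))
```

```text
dark (252, 226, 62, 66)
282.8530578613281 258.5125427246094 33.01710891723633 [[612.78144365 265.74488059  88.        ]]
ring top/bottom circle for centre guess [[278.75545831 271.48218299]
 [278.53275282 257.623     ]]
```

View pics/w1c.png

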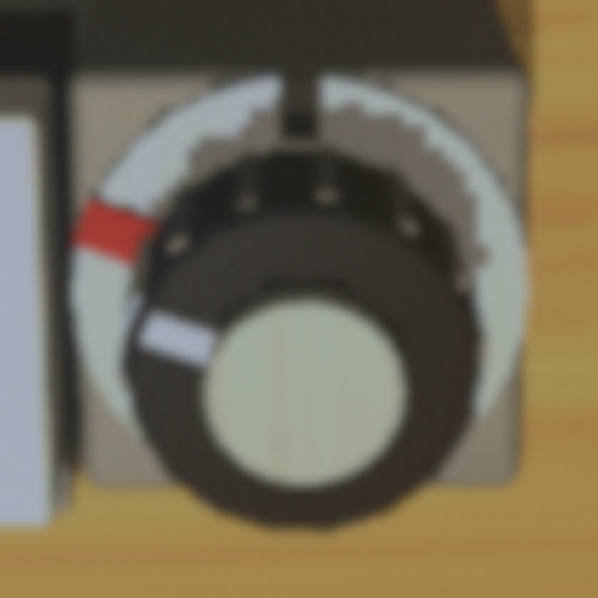

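Run:
```python
from h import *
f=dict(np.load("wrist_last.npz"))
px=lambda a,b:(230+(a+.5)/5.7-.5,200+(b+.5)/5.7-.5)
C=ray(f,px(305,367),.102)[0]*1000;P=ray(f,px(150,331),.102)[0]*1000;Q=ray(f,px(208,347),.102)[0]*1000
L,Rr=ray(f,[px(132,367),px(478,367)],.102)*1000
print("centre",C,"width",L-Rr,"P",P,Q)
red=ray(f,px(112,235),.0725)[0]*1000;blk=ray(f,px(300,105),.0725)[0]*1000
d=ray(f,[px(72,283),px(528,283)],.0725)*1000;print("dial",d.mean(0),d)
ang=lambda v:np.degrees(np.arctan2(v[1],v[0]))%360
print([round(ang(a-C),1) for a in(P,Q,red,blk)],"line",ang(P-Q))
```

```text
centre [611.40927164 265.72550324 102.        ] width [ -1.50769008 -49.44115394   0.        ] P [605.1674056  243.83370155 102.        ] [607.88607957 251.98334821 102.        ]
dial [610.65689409 265.51440678  72.5       ] [[609.56941743 229.81865574  72.5       ]
 [611.74437076 301.21015781  72.5       ]]
[np.float64(254.1), np.float64(255.6), np.float64(251.7), np.float64(179.0)] line 251.5516059247088
```

Call:
{"method": "move_arm", "body": {"delta_pos": [[-2.5,0.25,1],[-4,0.51,2],[-5.06,0.51,4],[-5.06,0.51,6],[-5.06,0.51,6]], "rot": [[0,0,-7.1],[0,0,-14.2],[0,0,-21.3],[0,0,-28.4],[0,0,-35.5]]}}

```text
time: 1.87
tool_pos: [0.6082, 0.2663, 0.1655]
eef_rot: [-0.294, 0.956, -0.0, -0.005]
contact_force: [0.3, 0.4, -1.8]
finger_gap: 1.003
gripper_force: 0.0
```

Call:
{"method": "move_arm", "body": {"delta_pos": [[0,0,3],[0,0,6],[0,0,8.0],[0,0,9.0],[0,0,9.0]], "rot": [[0,0,0],[0,0,0],[0,0,0],[0,0,0],[0,0,0]]}}

```text
time: 2.28
tool_pos: [0.6082, 0.2662, 0.0779]
eef_rot: [-0.292, 0.956, -0.0, -0.003]
contact_force: [-1.1, 0.0, -1.2]
finger_gap: 1.002
gripper_force: 0.0
```

Call:
{"method": "move_arm", "body": {"delta_pos": [[0,0,0],[0,0,0],[0,0,0],[0,0,0],[0,0,0]], "rot": [[0,0,0],[0,0,0],[0,0,0],[0,0,0],[0,0,0]], "grip": 0}}

```text
time: 2.7
tool_pos: [0.614, 0.2644, 0.0857]
eef_rot: [-0.291, 0.957, -0.002, 0.004]
contact_force: [1.2, -4.9, 4.1]
finger_gap: 0.58
gripper_force: 63.3
```

```bash
python3 -c "
from h import *
state()"
```

```text
t 2.7 p [614.  264.4  85.7] yawY 123.84 tilt [ 0.009 -0.002 -1.   ] F [ 1.2 -4.9  4.1] gap 0.58 gf 63.3 j [ 0.32  0.41  1.27 -0.    1.45 -1.84]
```

Call:
{"method": "move_arm", "body": {"delta_pos": [[0,0,0],[0,0,0],[0,0,0],[0,0,0],[0,0,0]], "rot": [[0,0,7],[0,0,14],[0,0,21],[0,0,28],[0,0,35]]}}

```text
time: 3.12
tool_pos: [0.6136, 0.2656, 0.0857]
eef_rot: [0.013, 1.0, 0.0, 0.004]
contact_force: [0.9, -0.7, 3.9]
finger_gap: 0.577
gripper_force: 63.5
```

Call:
{"method": "move_arm", "body": {"delta_pos": [[0,0,0],[0,0,0],[0,0,0],[0,0,0],[0,0,0]], "rot": [[0,0,7.1],[0,0,14.2],[0,0,21.3],[0,0,28.4],[0,0,35.5]]}}

```text
time: 3.53
tool_pos: [0.6139, 0.2668, 0.0857]
eef_rot: [0.317, 0.948, 0.003, 0.004]
contact_force: [3.8, 2.2, 3.5]
finger_gap: 0.583
gripper_force: 63.4
```

Call:
{"method": "move_arm", "body": {"delta_pos": [[0,0,0],[0,0,0],[0,0,0]], "rot": [[0,0,1.5],[0,0,1.5],[0,0,1.5]]}}

```text
time: 3.78
tool_pos: [0.6139, 0.2669, 0.0857]
eef_rot: [0.326, 0.945, 0.003, 0.004]
contact_force: [4.2, 1.8, 6.8]
finger_gap: 0.579
gripper_force: 63.6
```

```bash
python3 -c "
from h import *
state()
f=frame('wrist');cv2.imwrite('pics/w2.png',f['color'][:,:,::-1])"
```

```text
t 3.78 p [613.9 266.9  85.7] yawY 51.96 tilt [ 0.009  0.003 -1.   ] F [4.2 1.8 6.8] gap 0.579 gf 63.6 j [ 0.33  0.41  1.27  0.    1.45 -0.58]
```

View pics/w2.png

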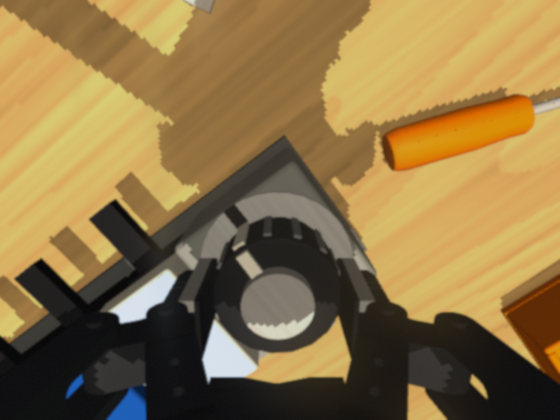

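Run:
```python
from h import *
f=dict(np.load("wrist_last.npz"))
a,b=ray(f,[(239,253),(260,276)],.102)*1000;m=ray(f,(236,216),.0725)[0]*1000
C=np.array([612.5,266,0]);ang=lambda v:np.degrees(np.arctan2(v[1],v[0]))%360
print(a,b,m,"line",ang(a-b),"ptr",ang((a+b)/2-C),"mark",ang(m-C))
print(proj(f,[[.6125,.266,.102]]))
state();plan([(614,267,170,52),(560,267,250,88.4),(380,341,250,73)])
```

```text
[588.81864346 266.41975664 102.        ] [601.06588761 266.6449411  102.        ] [582.34608634 266.56245975  72.5       ] line 181.05335252926636 ptr 178.26332935581567 mark 178.93138802469846
[[277.12512369 297.87054644]]
t 3.83 p [613.9 266.9  85.7] yawY 51.96 tilt [ 0.009  0.003 -1.   ] F [4.3 1.3 6.5] gap 0.579 gf 63.6 j [ 0.33  0.41  1.27 -0.    1.45 -0.58]
d [-0.04  0.08 -8.43] rot [ 0.5  0.3 -0. ] rows>= 2.1
d [ 4.26 -3.32 -8.  ] rot [  0.    0.  -36.4] rows>= 5.1
d [18.2   6.89  0.  ] rot [ 0.   0.  15.4] rows>= 4.7
```

Call:
{"method": "move_arm", "body": {"delta_pos": [[0,0,0],[0,0,0],[0,0,0],[0,0,-4],[0,0,-8]], "rot": [[0,0,0],[0,0,0],[0,0,0],[0,0,0],[0,0,0]], "grip": 1}}

```text
time: 4.25
tool_pos: [0.6078, 0.2648, 0.1567]
eef_rot: [0.326, 0.945, -0.004, -0.005]
contact_force: [1.5, 0.6, 1.0]
finger_gap: 0.995
gripper_force: 0.0
```

Call:
{"method": "move_arm", "body": {"delta_pos": [[2.5,-0.8,-1.5],[6.4,-2.1,-2],[10.2,-3.4,-2],[14.0,-4.7,-2],[17.8,-6,-2]], "rot": [[0,0,0],[0,0,0],[0,0,0],[0,0,0],[0,0,0]]}}

```text
time: 4.67
tool_pos: [0.4317, 0.3285, 0.181]
eef_rot: [0.327, 0.945, -0.0, -0.0]
contact_force: [-0.2, 0.3, -0.5]
finger_gap: 0.999
gripper_force: 0.0
```

Call:
{"method": "move_arm", "body": {"delta_pos": [[3.3,-1.1,0],[3.3,-1.1,0],[3.3,-1.1,0],[3.3,-1.1,0]], "rot": [[0,0,-7],[0,0,-14],[0,0,-20.7],[0,0,-20.7]]}}

```text
time: 5.0
tool_pos: [0.3998, 0.3403, 0.1812]
eef_rot: [0.149, 0.989, -0.0, -0.0]
contact_force: [-0.1, 0.8, -0.4]
finger_gap: 0.997
gripper_force: 0.0
```

```bash
cat >> h.py <<'E'
def look(c,yaw0):
    "measure handle of colour c in a wrist picture, plan grasp: hover then descend"
    s=state();f=frame("wrist")
    for b in blobs(f,c,.013,800): print(b)
    return f,s
E
python3 -c "
from h import *
f,s=look('green',0)
print(proj(f,[[.404,.3415,.014]]))"
```

```text
t 5.0 p [399.8 340.3 181.2] yawY 72.81 tilt [-0.001 -0.    -1.   ] F [-0.1  0.8 -0.4] gap 0.997 gf 0.0 j [ 0.6   0.05  1.51  0.    1.58 -0.67]
('green', [277.9, 189.0], [399.6, 340.6], 76.7, 22.5, -17.3)
[[280.21440307 195.53889953]]
```

Call:
{"method": "move_arm", "body": {"delta_pos": [[0,0,4],[0,0,8],[0,0,12],[0,0,15],[0,0,16.5]], "rot": [[0,0,0],[0,0,0],[0,0,0],[0,0,0],[0,0,0]], "grip": 0.6}}

```text
time: 5.47
tool_pos: [0.3982, 0.3376, 0.0108]
eef_rot: [0.153, 0.988, -0.003, -0.004]
contact_force: [-1.0, -0.3, 0.4]
finger_gap: 0.604
gripper_force: 0.0
```

Call:
{"method": "move_arm", "body": {"delta_pos": [[0,0,0.7],[0,0,1.3],[0,0,1.3]], "rot": [[0,0,0],[0,0,0],[0,0,0]]}}

```text
time: 5.72
tool_pos: [0.4012, 0.3399, 0.0028]
eef_rot: [0.152, 0.988, -0.0, -0.0]
contact_force: [-0.4, -0.2, -0.0]
finger_gap: 0.601
gripper_force: 0.0
```

Call:
{"method": "move_arm", "body": {"delta_pos": [[0,0,0],[0,0,0],[0,0,0],[0,0,0],[0,0,0]], "rot": [[0,0,0],[0,0,0],[0,0,0],[0,0,0],[0,0,0]], "grip": 0}}

```text
time: 6.13
tool_pos: [0.4025, 0.3411, 0.0055]
eef_rot: [0.151, 0.988, 0.001, 0.002]
contact_force: [0.4, -0.5, 6.0]
finger_gap: 0.26
gripper_force: 61.2
```

```bash
python3 -c "
from h import *
s=state()"
```

```text
t 6.13 p [402.5 341.1   5.5] yawY 72.6 tilt [ 0.004  0.002 -1.   ] F [ 0.4 -0.5  6. ] gap 0.26 gf 61.2 j [ 0.6   0.19  1.72 -0.    1.22 -0.67]
```

Call:
{"method": "move_arm", "body": {"delta_pos": [[0,0,-1],[0,0,-4],[-2,-4,-7.7],[-3.8,-7.4,-7.7],[-5.6,-10.8,-7.7]], "rot": [[0,0,0],[0,0,0],[0,0,0],[0,0,0],[0,0,0]]}}

```text
time: 6.55
tool_pos: [0.4226, 0.2276, 0.0838]
eef_rot: [0.15, 0.989, 0.002, 0.003]
contact_force: [0.7, 0.6, -0.8]
finger_gap: 0.256
gripper_force: 60.5
```

Call:
{"method": "move_arm", "body": {"delta_pos": [[-1.8,-3.5,0],[-3.6,-7,0],[-5.4,-10.5,0],[-7.2,-14,0],[-9.3,-17.7,0]], "rot": [[0,0,0],[0,0,0],[0,0,0],[0,0,0],[0,0,0]]}}

```text
time: 6.97
tool_pos: [0.4559, 0.03, 0.0804]
eef_rot: [0.151, 0.989, 0.0, -0.0]
contact_force: [1.2, 0.4, -0.7]
finger_gap: 0.264
gripper_force: 60.5
```

Call:
{"method": "move_arm", "body": {"delta_pos": [[0,0,1],[0,0,2],[0,0,3.0],[0,0,3.0]], "rot": [[0,0,-6],[0,0,-12],[0,0,-15.9],[0,0,-15.9]]}}

```text
time: 7.3
tool_pos: [0.4546, 0.0311, 0.0481]
eef_rot: [0.013, 1.0, 0.0, -0.002]
contact_force: [-1.1, -0.0, -0.8]
finger_gap: 0.256
gripper_force: 60.5
```

```bash
python3 -c "
from h import *
s=state()
f=frame('wrist');cv2.imwrite('pics/w3.png',f['color'][:,:,::-1])
for c in('green','yellow','red','blue'):
  for z in(.0555,.076):
    for b in blobs(f,c,z,500): print(z,b)
"
```

```text
t 7.3 p [454.6  31.1  48.1] yawY 88.49 tilt [-0.005  0.    -1.   ] F [-1.1 -0.  -0.8] gap 0.256 gf 60.5 j [-0.06 -0.    1.84  0.    1.31 -1.6 ]
0.0555 ('green', [276.4, 273.8], [451.2, 30.8], 78.9, 23.8, -1.5)
0.076 ('green', [276.4, 273.8], [440.6, 31.0], 66.8, 20.2, -1.5)
```

View pics/w3.png

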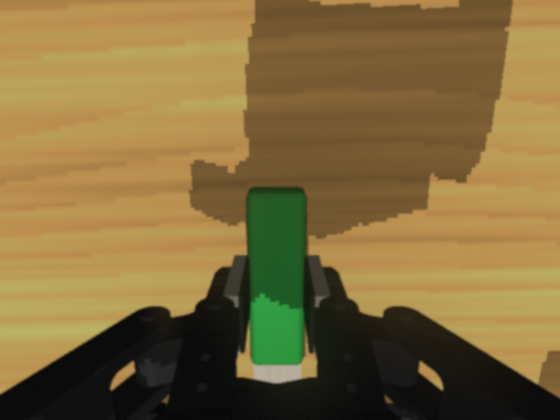

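Call:
{"method": "move_arm", "body": {"delta_pos": [[0,-0.66,0.1],[0,-0.66,0.1],[-1,-0.66,0.1],[-2.0,-0.66,0.1],[-3,-0.66,0.1]], "rot": [[0,0,0],[0,0,0],[0,0,0],[0,0,0],[0,0,0]]}}

```text
time: 7.77
tool_pos: [0.488, 0.0242, 0.0497]
eef_rot: [0.013, 1.0, 0.0, 0.001]
contact_force: [0.2, 0.2, -1.0]
finger_gap: 0.258
gripper_force: 60.5
```

Call:
{"method": "move_arm", "body": {"delta_pos": [[-1.2,0,0],[-2.4,0,0],[-3.6,0,0],[-4.6,0,0],[-5.2,0,0]], "rot": [[0,0,0],[0,0,0],[0,0,0],[0,0,0],[0,0,0]]}}

```text
time: 8.18
tool_pos: [0.5382, 0.0229, 0.0486]
eef_rot: [0.013, 1.0, 0.0, -0.002]
contact_force: [-12.0, 0.4, 5.1]
finger_gap: 0.259
gripper_force: 61.2
```

Call:
{"method": "move_arm", "body": {"delta_pos": [[-0.3,0,0],[-0.6,0,0],[-0.8,0,0],[-0.8,0,0]], "rot": [[0,0,0],[0,0,0],[0,0,0],[0,0,0]]}}

```text
time: 8.52
tool_pos: [0.5382, 0.0229, 0.0477]
eef_rot: [0.013, 1.0, -0.0, -0.011]
contact_force: [-22.4, -0.0, 13.6]
finger_gap: 0.258
gripper_force: 62.0
```

```bash
python3 -c "
from h import *
s=state()
f=frame('wrist');cv2.imwrite('pics/w4.png',f['color'][:,:,::-1])
for z in(.0545,.076):
    for b in blobs(f,'green',z,300): print(z,b)
"
```

```text
t 8.52 p [538.2  22.9  47.7] yawY 88.53 tilt [-0.022  0.    -1.   ] F [-22.4  -0.   13.6] gap 0.258 gf 62.0 j [-0.06  0.19  1.63 -0.    1.34 -1.61]
0.0545 ('green', [276.4, 284.0], [539.8, 22.8], 88.0, 33.7, -1.4)
0.076 ('green', [276.4, 284.0], [528.5, 23.1], 74.1, 28.4, -1.4)
```

View pics/w4.png

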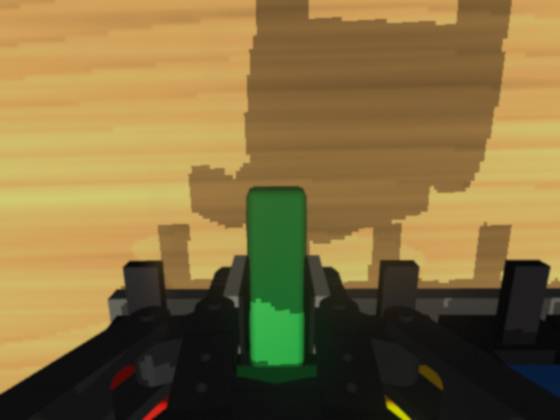

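Call:
{"method": "move_arm", "body": {"delta_pos": [[0.5,0,0],[0.5,0,0],[0.5,0,0],[0.5,0,0],[0.5,0,-1]], "rot": [[0,0,0],[0,0,0],[0,0,0],[0,0,0],[0,0,0]], "grip": 0.6}}

```text
time: 8.98
tool_pos: [0.5404, 0.0227, 0.0574]
eef_rot: [0.013, 1.0, 0.0, -0.002]
contact_force: [-0.7, -0.3, -0.0]
finger_gap: 0.597
gripper_force: 0.0
```

Call:
{"method": "move_arm", "body": {"delta_pos": [[0,0,-4],[0,0,-8],[-1,-3,-10],[-2,-6.9,-10],[-3,-10.8,-10]], "rot": [[0,0,0],[0,0,0],[0,0,0],[0,0,0],[0,0,0]]}}

```text
time: 9.4
tool_pos: [0.5709, -0.0869, 0.1636]
eef_rot: [0.012, 1.0, -0.001, 0.004]
contact_force: [0.7, 0.9, -0.5]
finger_gap: 0.6
gripper_force: 0.0
```

Call:
{"method": "move_arm", "body": {"delta_pos": [[-1.2,-3.8,0],[-2.4,-7.5,0],[-3.3,-9.7,0],[-3.3,-9.7,0],[-3.3,-9.7,0]], "rot": [[0,0,0],[0,0,5.5],[0,0,11.2],[0,0,11.2],[0,0,11.2]]}}

```text
time: 9.82
tool_pos: [0.5994, -0.1853, 0.1593]
eef_rot: [0.111, 0.994, 0.0, 0.0]
contact_force: [0.0, 0.1, -0.2]
finger_gap: 0.597
gripper_force: 0.0
```

```bash
python3 -c "
from h import *
f,s=look('red',0)
t=frame('top')
for c in ('red','green','yellow','blue','white'):
  for b in blobs(t,c,.014,60,500):
    if 250<b[2][0]<650 and abs(b[2][1])<400: print('top',b)
for b in blobs(t,'green',.055,60,500): print('55',b)
"
```

```text
t 9.82 p [ 599.4 -185.3  159.3] yawY 77.22 tilt [ 0.  0. -1.] F [ 0.   0.1 -0.2] gap 0.597 gf 0.0 j [-0.39  0.28  1.29  0.    1.57 -1.74]
('red', [275.8, 195.0], [599.0, -186.3], 77.1, 22.5, -13.0)
('red', [498.0, 184.6], [631.1, -8.1], 89.0, 69.8, -1.2)
top ('red', [322.7, 207.8], [599.0, -183.3], 70.0, 22.1, -13.3)
top ('red', [271.9, 198.6], [625.5, -38.5], 73.0, 51.7, -0.3)
top ('green', [248.7, 226.5], [543.8, 26.6], 79.8, 22.7, 0.3)
top ('green', [250.2, 198.0], [626.5, 23.8], 73.2, 55.7, -2.0)
top ('yellow', [371.4, 208.1], [595.1, -321.3], 75.1, 9.8, -22.2)
top ('yellow', [228.0, 197.7], [629.4, 87.4], 73.1, 57.0, -3.3)
top ('blue', [370.9, 261.5], [445.2, -312.6], 75.7, 19.9, -12.3)
top ('blue', [206.0, 197.1], [631.0, 150.3], 70.2, 56.8, -0.3)
top ('white', [375.4, 237.8], [511.8, -328.6], 54.6, 20.4, -13.2)
top ('white', [183.8, 196.6], [632.8, 213.7], 72.5, 54.9, -1.2)
55 ('green', [248.7, 226.5], [537.9, 23.8], 77.0, 21.9, 0.3)
55 ('green', [250.2, 198.0], [617.8, 21.1], 70.6, 53.8, -2.0)
```

Call:
{"method": "move_arm", "body": {"delta_pos": [[0,-0.1,4],[0,-0.1,8],[0,-0.1,11.5],[0,-0.1,14],[0,-0.1,15]], "rot": [[0,0,0],[0,0,0],[0,0,0],[0,0,0],[0,0,0]]}}

```text
time: 10.33
tool_pos: [0.5955, -0.1817, 0.004]
eef_rot: [0.109, 0.994, 0.001, -0.004]
contact_force: [-0.4, -0.8, 0.3]
finger_gap: 0.595
gripper_force: 0.0
```

Call:
{"method": "move_arm", "body": {"delta_pos": [[0,0,0.6],[0,0,0.6]], "rot": [[0,0,0],[0,0,0]]}}

```text
time: 10.5
tool_pos: [0.5988, -0.1838, 0.0029]
eef_rot: [0.11, 0.994, 0.0, -0.0]
contact_force: [-0.1, 1.1, 0.3]
finger_gap: 0.6
gripper_force: 0.0
```

Call:
{"method": "move_arm", "body": {"delta_pos": [[0,0,0],[0,0,0],[0,0,0],[0,0,0]], "rot": [[0,0,0],[0,0,0],[0,0,0],[0,0,0]], "grip": 0}}

```text
time: 10.83
tool_pos: [0.6008, -0.1855, 0.0063]
eef_rot: [0.111, 0.994, -0.001, 0.003]
contact_force: [-0.9, 0.7, 5.4]
finger_gap: 0.257
gripper_force: 61.5
```

```bash
python3 -c "
from h import *
s=state()
f=frame('wrist')
for b in blobs(f,'red',.014,500): print(b)
plan([(599,-186,80,77.2),(457,-32,80,77.2),(457,-32,48,88.5)])
"
```

```text
t 10.83 p [ 600.8 -185.5    6.3] yawY 77.31 tilt [ 0.005 -0.002 -1.   ] F [-0.9  0.7  5.4] gap 0.257 gf 61.5 j [-0.39  0.39  1.46  0.    1.28 -1.74]
('red', [276.4, 274.9], [597.7, -185.8], 79.2, 23.7, -12.7)
d [ 0.13 -0.09 -7.38] rot [-0.   0.3  0.1] rows>= 1.8
d [17.26 11.87  0.  ] rot [0. 0. 0.] rows>= 5.1
d [0.  0.  3.2] rot [  0.    0.  -11.3] rows>= 1.6
```

Call:
{"method": "move_arm", "body": {"delta_pos": [[0,0,-1],[0,0,-4],[2.5,1.2,-7.3],[5.5,3.6,-7.7],[8.8,5.8,-7.7]], "rot": [[0,0,0],[0,0,0],[0,0,0],[0,0,0],[0,0,0]]}}

```text
time: 11.3
tool_pos: [0.5278, -0.1095, 0.0845]
eef_rot: [0.111, 0.994, -0.001, 0.004]
contact_force: [-0.1, 0.9, 0.3]
finger_gap: 0.259
gripper_force: 60.7
```

Call:
{"method": "move_arm", "body": {"delta_pos": [[3,2,0],[6,4,0],[8.4,5.6,0],[8.4,5.6,0]], "rot": [[0,0,0],[0,0,0],[0,0,0],[0,0,0]]}}

```text
time: 11.63
tool_pos: [0.4518, -0.0324, 0.0798]
eef_rot: [0.109, 0.994, 0.001, -0.002]
contact_force: [-1.1, 0.6, -1.1]
finger_gap: 0.258
gripper_force: 60.6
```

Call:
{"method": "move_arm", "body": {"delta_pos": [[0,0,1.5],[0,0,3.2],[0,0,3.2],[0,0,3.2]], "rot": [[0,0,-6],[0,0,-11.2],[0,0,-11.2],[0,0,-11.2]]}}

```text
time: 11.97
tool_pos: [0.4555, -0.036, 0.0477]
eef_rot: [0.014, 1.0, 0.0, -0.001]
contact_force: [0.9, -0.1, 0.2]
finger_gap: 0.256
gripper_force: 60.6
```

```bash
python3 -c "
from h import *
s=state()
f=frame('wrist')
for b in blobs(f,'red',.0555,500): print(b)
"
```

```text
t 11.97 p [455.5 -36.   47.7] yawY 88.36 tilt [-0.002  0.    -1.   ] F [ 0.9 -0.1  0.2] gap 0.256 gf 60.6 j [-0.2  -0.    1.84 -0.    1.31 -1.75]
('red', [276.5, 275.0], [452.4, -36.4], 78.9, 23.7, -1.7)
```

Call:
{"method": "move_arm", "body": {"delta_pos": [[-1,0,0],[-2,0,0],[-3,0,0],[-4.2,0,0],[-5.4,0,0]], "rot": [[0,0,0],[0,0,0],[0,0,0],[0,0,0],[0,0,0]]}}

```text
time: 12.43
tool_pos: [0.5121, -0.0375, 0.0486]
eef_rot: [0.013, 1.0, -0.0, 0.001]
contact_force: [-0.5, 1.2, -1.0]
finger_gap: 0.267
gripper_force: 37.5
```

Call:
{"method": "move_arm", "body": {"delta_pos": [[-1.2,0,0],[-2.2,0,0],[-2.8,0,0],[-3.4,0,0],[-3.4,0,0]], "rot": [[0,0,0],[0,0,0],[0,0,0],[0,0,0],[0,0,0]]}}

```text
time: 12.85
tool_pos: [0.5365, -0.0379, 0.0464]
eef_rot: [0.013, 1.0, 0.0, -0.011]
contact_force: [-21.0, 0.6, 10.0]
finger_gap: 0.255
gripper_force: 63.9
```

```bash
python3 -c "
from h import *
s=state()
t=frame('top')
for b in blobs(t,'white',.014,150,1000):
    if 250<b[2][0]<650 and abs(b[2][1])<400: print('top',b)
"
```

```text
t 12.85 p [536.5 -37.9  46.4] yawY 88.53 tilt [-0.022  0.001 -1.   ] F [-21.    0.6  10. ] gap 0.255 gf 63.9 j [-0.17  0.19  1.64 -0.    1.34 -1.72]
top ('white', [323.4, 261.8], [448.6, -180.0], 135.8, 21.6, 14.1)
top ('white', [183.8, 196.6], [631.4, 214.0], 70.2, 54.3, -0.3)
```

Call:
{"method": "move_arm", "body": {"delta_pos": [[0.5,0,0],[0.5,0,0],[0.5,0,0],[0.5,0,0],[0.5,0,-1]], "rot": [[0,0,0],[0,0,0],[0,0,0],[0,0,0],[0,0,0]], "grip": 0.6}}

```text
time: 13.32
tool_pos: [0.5382, -0.0378, 0.0565]
eef_rot: [0.013, 1.0, 0.0, -0.002]
contact_force: [-0.5, 0.0, 0.6]
finger_gap: 0.599
gripper_force: 0.0
```

Call:
{"method": "move_arm", "body": {"delta_pos": [[0,0,-4],[0.5,-0.5,-8],[2.5,-3,-9.3],[4.7,-6.2,-9.3],[7,-9.2,-9.3]], "rot": [[0,0,0],[0,0,0],[0,0,0],[0,0,0],[0,0,0]]}}

```text
time: 13.73
tool_pos: [0.4678, -0.1294, 0.1545]
eef_rot: [0.012, 1.0, -0.001, 0.003]
contact_force: [0.1, -0.2, -0.3]
finger_gap: 0.602
gripper_force: 0.0
```

Call:
{"method": "move_arm", "body": {"delta_pos": [[2.3,-3,0],[4.6,-6,0],[4.6,-6,0],[4.6,-6,0],[4.6,-6,0]], "rot": [[0,0,-5],[0,0,-10],[0,0,-15.7],[0,0,-15.7],[0,0,-15.7]]}}

```text
time: 14.15
tool_pos: [0.4195, -0.1873, 0.152]
eef_rot: [-0.122, 0.993, -0.0, 0.001]
contact_force: [-0.7, -0.2, 0.2]
finger_gap: 0.595
gripper_force: 0.0
```

```bash
python3 -c "
from h import *
f,s=look('white',0);cv2.imwrite('pics/w5.png',f['color'][:,:,::-1])
t=frame('top')
for c in('red','green'):
  for b in blobs(t,c,.055,60,500): print(b)
"
```

```text
t 14.15 p [ 419.5 -187.3  152. ] yawY 104.01 tilt [ 0.002 -0.    -1.   ] F [-0.7 -0.2  0.2] gap 0.595 gf 0.0 j [-0.54 -0.09  1.7   0.    1.52 -2.36]
('white', [88.7, 254.6], [506.4, -328.7], 52.5, 20.1, -12.5)
('white', [274.4, 233.9], [452.7, -180.6], 112.2, 21.5, 14.5)
('white', [173.6, 11.0], [310.5, -301.2], 217.1, 18.2, -76.0)
('red', [271.0, 226.9], [537.5, -36.1], 76.9, 21.9, -0.3)
('red', [272.0, 198.5], [616.8, -39.0], 70.5, 49.9, -0.4)
('green', [248.8, 226.6], [537.9, 23.8], 77.1, 21.9, 0.3)
('green', [250.1, 197.9], [618.6, 21.4], 67.7, 54.8, -0.3)
```

View pics/w5.png

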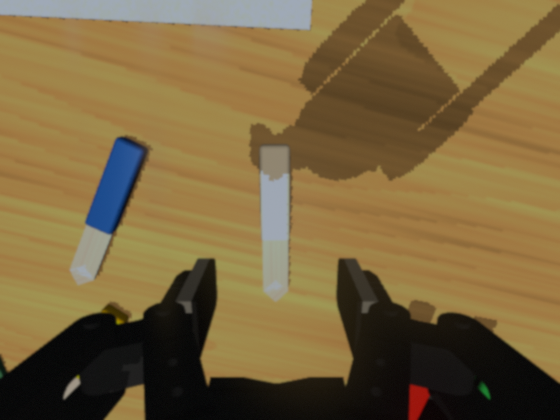

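```bash
python3 -c "
from h import *
f=dict(np.load('wrist_last.npz'))
a,b=ray(f,[(274.8,145.5),(275.3,240)],.014)*1000;t=ray(f,(276,299),.0085)[0]*1000
c=(a+b)/2;print(a,b,t,c,np.linalg.norm(a-b),np.linalg.norm(t-b),np.degrees(np.arctan2(*(t-a)[1::-1])))
plan([(c[0],c[1],152,104.3)])
"
```

```text
[ 378.07011431 -198.4997239    14.        ] [ 453.08970026 -179.41758904   14.        ] [ 509.23663468 -164.80740807    8.5       ] [ 415.57990728 -188.95865647   14.        ] 77.4084371763389 58.276801845250986 14.405932723590459
d [ 0.48 -0.14 -0.05] rot [-0.   0.1 -0.1] rows>= 0.1
```

Call:
{"method": "move_arm", "body": {"delta_pos": [[0.4,-0.1,4],[0.4,-0.1,8],[0.4,-0.1,11],[0.4,-0.1,13.3],[0.4,-0.1,14.3]], "rot": [[0,0,-0.4],[0,0,-0.4],[0,0,-0.4],[0,0,-0.4],[0,0,-0.4]]}}

```text
time: 14.67
tool_pos: [0.4136, -0.1863, 0.0042]
eef_rot: [-0.128, 0.992, 0.002, -0.003]
contact_force: [0.5, 0.2, 0.2]
finger_gap: 0.598
gripper_force: 0.0
```

Call:
{"method": "move_arm", "body": {"delta_pos": [[0,0,0.6],[0,0,0.6]], "rot": [[0,0,0],[0,0,0]]}}

```text
time: 14.83
tool_pos: [0.4156, -0.1882, 0.0014]
eef_rot: [-0.128, 0.992, 0.001, -0.001]
contact_force: [-0.2, 0.2, -0.1]
finger_gap: 0.598
gripper_force: 0.0
```

Call:
{"method": "move_arm", "body": {"delta_pos": [[0,0,0],[0,0,0],[0,0,0],[0,0,0]], "rot": [[0,0,0],[0,0,0],[0,0,0],[0,0,0]], "grip": 0}}

```text
time: 15.17
tool_pos: [0.4172, -0.1899, 0.0042]
eef_rot: [-0.127, 0.992, -0.001, 0.002]
contact_force: [-0.2, 0.3, 6.1]
finger_gap: 0.259
gripper_force: 61.1
```

```bash
python3 -c "
from h import *
s=state()
plan([(415.5,-189,80,104.3),(460,205,80,104.3),(460,205,48,88.4)])
f=dict(np.load('top_last.npz'))
print(ray(f,[(183.8,196.6),(206,197.1),(228,197.7)],.072)*1000)
"
```

```text
t 15.17 p [ 417.2 -189.9    4.2] yawY 104.6 tilt [ 0.004 -0.002 -1.   ] F [-0.2  0.3  6.1] gap 0.259 gf 61.1 j [-0.55  0.05  1.89  0.    1.2  -2.38]
d [ 0.12  0.1  -7.58] rot [-0.2  0.2  0.3] rows>= 1.8
d [-14.04  37.08   0.  ] rot [0. 0. 0.] rows>= 9.7
d [0.  0.  3.2] rot [ 0.   0.  15.9] rows>= 2.2
[[619.72532898 200.67334623  72.        ]
 [617.96810135 140.19676048  72.        ]
 [615.93713113  80.29786093  72.        ]]
```

Call:
{"method": "move_arm", "body": {"delta_pos": [[0,0,-1],[0,0,-4.5],[-0.3,1,-8],[-1.7,4.6,-8],[-3.1,8.2,-8]], "rot": [[0,0,0],[0,0,0],[0,0,0],[0,0,0],[0,0,0]]}}

```text
time: 15.58
tool_pos: [0.4269, -0.1027, 0.086]
eef_rot: [-0.125, 0.992, -0.002, 0.003]
contact_force: [-0.5, 0.4, -0.8]
finger_gap: 0.258
gripper_force: 60.4
```

Call:
{"method": "move_arm", "body": {"delta_pos": [[-1.4,3.7,0],[-2.8,7.4,0],[-4.2,11.1,0],[-5.7,14.8,0],[-7.1,18.5,0]], "rot": [[0,0,0],[0,0,0],[0,0,0],[0,0,0],[0,0,0]]}}

```text
time: 16.0
tool_pos: [0.4466, 0.097, 0.0829]
eef_rot: [-0.127, 0.992, -0.0, 0.001]
contact_force: [0.6, -0.2, -1.1]
finger_gap: 0.259
gripper_force: 60.4
```

Call:
{"method": "move_arm", "body": {"delta_pos": [[-1.4,3.6,0],[-2.8,7.2,0],[-4.1,10.2,0],[-4.1,10.2,0],[-4.1,10.2,0]], "rot": [[0,0,0],[0,0,5],[0,0,10],[0,0,16],[0,0,16]]}}

```text
time: 16.42
tool_pos: [0.4605, 0.2059, 0.0824]
eef_rot: [0.011, 1.0, -0.0, -0.0]
contact_force: [-0.4, -1.4, -0.1]
finger_gap: 0.262
gripper_force: 60.4
```

Call:
{"method": "move_arm", "body": {"delta_pos": [[0,0,1.5],[0,0,3],[0,0,3.6],[0,0,3.6]], "rot": [[0,0,0],[0,0,0],[0,0,0],[0,0,0]]}}

```text
time: 16.75
tool_pos: [0.4592, 0.2029, 0.0443]
eef_rot: [0.012, 1.0, -0.001, -0.002]
contact_force: [-0.2, -0.2, -0.7]
finger_gap: 0.263
gripper_force: 60.4
```

```bash
python3 -c "
from h import *
s=state()
f=frame('wrist');cv2.imwrite('pics/w6.png',f['color'][:,:,::-1])
for b in blobs(f,'white',.0555,300): print(b)
"
```

```text
t 16.75 p [459.2 202.9  44.3] yawY 88.63 tilt [-0.004 -0.002 -1.   ] F [-0.2 -0.2 -0.7] gap 0.263 gf 60.4 j [ 0.3   0.1   1.74 -0.    1.31 -1.24]
('white', [275.4, 340.1], [481.0, 201.9], 40.9, 21.9, -1.3)
```

View pics/w6.png

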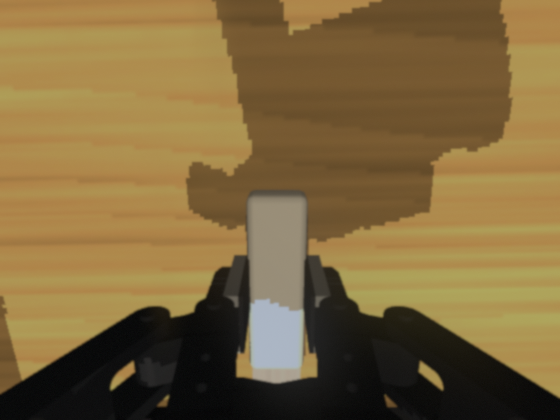

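Call:
{"method": "move_arm", "body": {"delta_pos": [[0,0.15,-0.1],[-1,0.15,-0.1],[-2,0.15,-0.1],[-3.2,0.15,-0.1],[-4.4,0.15,-0.1]], "rot": [[0,0,0],[0,0,0],[0,0,0],[0,0,0],[0,0,0]]}}

```text
time: 17.22
tool_pos: [0.5069, 0.2047, 0.048]
eef_rot: [0.012, 1.0, 0.0, 0.001]
contact_force: [-0.2, -0.6, -0.6]
finger_gap: 0.255
gripper_force: 60.4
```

Call:
{"method": "move_arm", "body": {"delta_pos": [[-1.2,0,0],[-2.4,0,0],[-3.4,0,0],[-4.2,0,0],[-4.5,0,0]], "rot": [[0,0,0],[0,0,0],[0,0,0],[0,0,0],[0,0,0]]}}

```text
time: 17.63
tool_pos: [0.5418, 0.2035, 0.0459]
eef_rot: [0.012, 1.0, -0.001, -0.012]
contact_force: [-27.8, -0.7, 13.8]
finger_gap: 0.258
gripper_force: 62.3
```

Call:
{"method": "move_arm", "body": {"delta_pos": [[0,0,0],[0,0,0]], "rot": [[0,0,0],[0,0,0]]}}

```text
time: 17.8
tool_pos: [0.5418, 0.2035, 0.0459]
eef_rot: [0.012, 1.0, -0.001, -0.01]
contact_force: [-22.7, -0.8, 8.6]
finger_gap: 0.26
gripper_force: 62.0
```

```bash
python3 -c "
from h import *
s=state()
t=frame('top')
for c in('blue','yellow'):
  for b in blobs(t,c,.014,60,500): 
    if b[2][1]<-200:print(b)
"
```

```text
t 17.8 p [541.8 203.5  45.9] yawY 88.66 tilt [-0.021 -0.002 -1.   ] F [-22.7  -0.8   8.6] gap 0.26 gf 62.0 j [ 0.26  0.27  1.54  0.    1.36 -1.29]
('blue', [371.0, 261.7], [444.7, -312.5], 74.7, 19.8, -12.3)
('yellow', [368.8, 207.5], [597.7, -314.4], 76.7, 24.5, -23.7)
```

Call:
{"method": "move_arm", "body": {"delta_pos": [[0.6,0,0],[0.6,0,0],[0.6,0,0],[0.6,0,0],[0.6,0,-1]], "rot": [[0,0,0],[0,0,0],[0,0,0],[0,0,0],[0,0,0]], "grip": 0.6}}

```text
time: 18.27
tool_pos: [0.5432, 0.2032, 0.0554]
eef_rot: [0.012, 1.0, -0.0, -0.002]
contact_force: [-0.4, 0.6, -0.8]
finger_gap: 0.604
gripper_force: 0.0
```

Call:
{"method": "move_arm", "body": {"delta_pos": [[0,0,-4],[0.2,-1,-8],[1,-4.5,-9.3],[1.7,-8.5,-9.3],[2.4,-12.5,-9.3]], "rot": [[0,0,0],[0,0,0],[0,0,0],[0,0,0],[0,0,0]]}}

```text
time: 18.68
tool_pos: [0.5183, 0.0785, 0.1536]
eef_rot: [0.011, 1.0, 0.0, 0.003]
contact_force: [0.9, -0.7, -0.1]
finger_gap: 0.601
gripper_force: 0.0
```

Call:
{"method": "move_arm", "body": {"delta_pos": [[0.7,-4,0],[1.4,-8,0],[2,-12,0],[2.7,-16,0],[3.4,-20,0]], "rot": [[0,0,0],[0,0,0],[0,0,0],[0,0,0],[0,0,0]]}}

```text
time: 19.1
tool_pos: [0.4779, -0.122, 0.1515]
eef_rot: [0.012, 1.0, -0.0, 0.001]
contact_force: [1.2, -0.1, -0.2]
finger_gap: 0.599
gripper_force: 0.0
```

Call:
{"method": "move_arm", "body": {"delta_pos": [[0.7,-4,0],[1.4,-8,0],[2,-12,0],[2.7,-16,0],[2.9,-19.5,0]], "rot": [[0,0,0],[0,0,0],[0,0,0],[0,0,5],[0,0,10.9]]}}

```text
time: 19.52
tool_pos: [0.4433, -0.3172, 0.1514]
eef_rot: [0.11, 0.994, -0.001, 0.001]
contact_force: [1.0, 0.2, -0.4]
finger_gap: 0.598
gripper_force: 0.0
```

Call:
{"method": "move_arm", "body": {"delta_pos": [[0,0,0],[0,0,0]], "rot": [[0,0,0],[0,0,0]]}}

```text
time: 19.68
tool_pos: [0.4439, -0.3163, 0.1507]
eef_rot: [0.109, 0.994, -0.0, 0.0]
contact_force: [0.5, -0.1, -0.5]
finger_gap: 0.603
gripper_force: 0.0
```

```bash
python3 -c "
from h import *
f,s=look('blue',0)
t=frame('top')
for b in blobs(t,'white',.055,100,500): 
   if 450<b[2][0]<650 and abs(b[2][1])<300: print(b)
"
```

```text
t 19.68 p [ 443.9 -316.3  150.7] yawY 77.52 tilt [ 0.001 -0.    -1.   ] F [ 0.5 -0.1 -0.5] gap 0.603 gf 0.0 j [-0.72  0.11  1.51  0.    1.52 -2.08]
('blue', [277.0, 194.1], [441.0, -315.7], 76.3, 21.8, -12.2)
('white', [182.8, 226.1], [541.7, 204.3], 71.8, 22.2, -1.5)
('white', [183.8, 196.6], [623.9, 204.4], 70.1, 52.8, -1.1)
```

Call:
{"method": "move_arm", "body": {"delta_pos": [[0.2,0,4],[0.2,0,8],[0.2,0,11],[0.2,0,13.1],[0.2,0,14.1]], "rot": [[0,0,-0.3],[0,0,-0.3],[0,0,-0.3],[0,0,-0.3],[0,0,-0.3]]}}

```text
time: 20.2
tool_pos: [0.4408, -0.3102, 0.0054]
eef_rot: [0.103, 0.995, 0.002, -0.003]
contact_force: [-0.7, 0.1, -0.4]
finger_gap: 0.6
gripper_force: 0.0
```

Call:
{"method": "move_arm", "body": {"delta_pos": [[0,0,0.6],[0,0,0.6]], "rot": [[0,0,0],[0,0,0]]}}

```text
time: 20.37
tool_pos: [0.4425, -0.3126, 0.0027]
eef_rot: [0.104, 0.995, 0.0, -0.0]
contact_force: [-0.1, -1.0, 0.2]
finger_gap: 0.6
gripper_force: 0.0
```

Call:
{"method": "move_arm", "body": {"delta_pos": [[0,0,0],[0,0,0],[0,0,0],[0,0,0]], "rot": [[0,0,0],[0,0,0],[0,0,0],[0,0,0]], "grip": 0}}

```text
time: 20.7
tool_pos: [0.4437, -0.3148, 0.0055]
eef_rot: [0.104, 0.995, -0.001, 0.002]
contact_force: [-0.6, 0.9, 6.5]
finger_gap: 0.259
gripper_force: 61.2
```

```bash
python3 -c "
from h import *
s=state()
f=frame('wrist')
for b in blobs(f,'blue',.014,500): print(b)
plan([(442,-316,80,77.8),(460,144.2,80,77.8),(460,144.2,46,88.5)])
"
```

```text
t 20.7 p [ 443.7 -314.8    5.5] yawY 78.01 tilt [ 0.004 -0.003 -1.   ] F [-0.6  0.9  6.5] gap 0.259 gf 61.2 j [-0.72  0.23  1.68  0.    1.23 -2.08]
('blue', [276.4, 275.7], [440.6, -315.0], 77.1, 23.6, -11.9)
d [ 0.11 -0.17 -7.45] rot [-0.1  0.3  0.2] rows>= 1.8
d [ 7.97 45.36  0.  ] rot [0. 0. 0.] rows>= 11.2
d [0.  0.  3.4] rot [  0.    0.  -10.7] rows>= 1.5
```

Call:
{"method": "move_arm", "body": {"delta_pos": [[0,0,-1],[0,0,-4.5],[0.1,1,-7.9],[0.8,4.8,-7.9],[1.5,8.7,-7.9]], "rot": [[0,0,0],[0,0,0],[0,0,0],[0,0,0],[0,0,0]]}}

```text
time: 21.17
tool_pos: [0.4475, -0.227, 0.0861]
eef_rot: [0.106, 0.994, -0.002, 0.004]
contact_force: [-0.4, 0.5, -0.4]
finger_gap: 0.249
gripper_force: 60.5
```

Call:
{"method": "move_arm", "body": {"delta_pos": [[0.7,3.9,0],[1.4,7.8,0],[2,11.7,0],[2.7,15.6,0],[3.3,19.5,0]], "rot": [[0,0,0],[0,0,0],[0,0,0],[0,0,0],[0,0,0]]}}

```text
time: 21.58
tool_pos: [0.4534, -0.026, 0.0827]
eef_rot: [0.105, 0.994, 0.0, 0.0]
contact_force: [0.9, 0.4, -1.0]
finger_gap: 0.256
gripper_force: 60.5
```

Call:
{"method": "move_arm", "body": {"delta_pos": [[0.7,3.9,0],[1.4,7.8,0],[2,11.7,0],[2.6,15.2,0],[3,17,0]], "rot": [[0,0,0],[0,0,0],[0,0,0],[0,0,-5],[0,0,-10.5]]}}

```text
time: 22.0
tool_pos: [0.4595, 0.1484, 0.0828]
eef_rot: [0.009, 1.0, 0.001, 0.0]
contact_force: [-0.5, -0.8, -1.4]
finger_gap: 0.262
gripper_force: 60.5
```

Call:
{"method": "move_arm", "body": {"delta_pos": [[0,0,1.5],[0,0,3],[0,0,3.5],[0,0,3.5]], "rot": [[0,0,0],[0,0,0],[0,0,0],[0,0,0]]}}

```text
time: 22.33
tool_pos: [0.4584, 0.1445, 0.0457]
eef_rot: [0.013, 1.0, -0.0, -0.002]
contact_force: [-0.3, 0.1, -0.5]
finger_gap: 0.257
gripper_force: 60.5
```

```bash
python3 -c "
from h import *
s=state()
f=frame('wrist')
for b in blobs(f,'blue',.0555,300): print(b)
"
```

```text
t 22.33 p [458.4 144.5  45.7] yawY 88.51 tilt [-0.004 -0.001 -1.   ] F [-0.3  0.1 -0.5] gap 0.257 gf 60.5 j [ 0.19  0.05  1.79 -0.    1.3  -1.36]
('blue', [276.4, 275.8], [454.3, 144.1], 76.3, 22.5, -1.5)
```

Call:
{"method": "move_arm", "body": {"delta_pos": [[-0.5,0,-0.1],[-1.5,0,-0.1],[-2.5,0,-0.1],[-3.5,0,-0.1],[-4.7,0,-0.1]], "rot": [[0,0,0],[0,0,0],[0,0,0],[0,0,0],[0,0,0]]}}

```text
time: 22.8
tool_pos: [0.5085, 0.1433, 0.0486]
eef_rot: [0.013, 1.0, 0.0, 0.001]
contact_force: [0.1, -0.1, -0.7]
finger_gap: 0.261
gripper_force: 60.5
```

Call:
{"method": "move_arm", "body": {"delta_pos": [[-1.2,0,0],[-2.4,0,0],[-3.3,0,0],[-4,0,0],[-4.3,0,0]], "rot": [[0,0,0],[0,0,0],[0,0,0],[0,0,0],[0,0,0]]}}

```text
time: 23.22
tool_pos: [0.5411, 0.1421, 0.0464]
eef_rot: [0.013, 1.0, -0.001, -0.013]
contact_force: [-29.8, -0.9, 16.1]
finger_gap: 0.259
gripper_force: 62.5
```

Call:
{"method": "move_arm", "body": {"delta_pos": [[0,0,0],[0,0,0]], "rot": [[0,0,0],[0,0,0]]}}

```text
time: 23.38
tool_pos: [0.5411, 0.1421, 0.0464]
eef_rot: [0.013, 1.0, -0.001, -0.012]
contact_force: [-23.5, -0.2, 11.1]
finger_gap: 0.257
gripper_force: 62.0
```

```bash
python3 -c "
from h import *
s=state()
t=frame('top')
for c in('yellow',):
  for b in blobs(t,c,.014,60,500): 
    if b[2][1]<-200:print(b)
"
```

```text
t 23.38 p [541.1 142.1  46.4] yawY 88.52 tilt [-0.023 -0.002 -1.   ] F [-23.5  -0.2  11.1] gap 0.257 gf 62.0 j [ 0.15  0.23  1.58  0.    1.35 -1.39]
('yellow', [368.9, 207.5], [597.2, -314.2], 77.8, 24.6, -23.7)
```

Call:
{"method": "move_arm", "body": {"delta_pos": [[0.6,0,0],[0.6,0,0],[0.6,0,0],[0.6,0,0],[0.6,0,-1]], "rot": [[0,0,0],[0,0,0],[0,0,0],[0,0,0],[0,0,0]], "grip": 0.6}}

```text
time: 23.85
tool_pos: [0.5431, 0.1422, 0.0564]
eef_rot: [0.013, 1.0, -0.0, -0.002]
contact_force: [-0.4, -1.1, -0.8]
finger_gap: 0.602
gripper_force: 0.0
```

Call:
{"method": "move_arm", "body": {"delta_pos": [[0,0,-4],[0,-1,-8],[-0.5,-4.5,-9.5],[-1,-8.5,-9.5],[-1.6,-12.5,-9.5]], "rot": [[0,0,0],[0,0,0],[0,0,0],[0,0,0],[0,0,0]]}}

```text
time: 24.27
tool_pos: [0.5585, 0.0162, 0.1571]
eef_rot: [0.012, 1.0, -0.0, 0.004]
contact_force: [0.6, -0.5, -1.0]
finger_gap: 0.602
gripper_force: 0.0
```

Call:
{"method": "move_arm", "body": {"delta_pos": [[-0.6,-4,0],[-1.2,-8,0],[-1.7,-12,0],[-2.3,-16,0],[-2.8,-20,0]], "rot": [[0,0,0],[0,0,0],[0,0,0],[0,0,0],[0,0,0]]}}

```text
time: 24.68
tool_pos: [0.5799, -0.1859, 0.1543]
eef_rot: [0.013, 1.0, -0.0, 0.001]
contact_force: [0.6, 1.0, 0.3]
finger_gap: 0.596
gripper_force: 0.0
```

Call:
{"method": "move_arm", "body": {"delta_pos": [[-0.6,-4,0],[-1.2,-8,0],[-1.9,-12,0],[-1.9,-13.1,0],[-1.9,-13.1,0]], "rot": [[0,0,0],[0,0,5],[0,0,11],[0,0,17],[0,0,22]]}}

```text
time: 25.1
tool_pos: [0.5946, -0.3199, 0.1531]
eef_rot: [0.209, 0.978, -0.001, 0.0]
contact_force: [-0.6, -0.2, -1.1]
finger_gap: 0.599
gripper_force: 0.0
```

Call:
{"method": "move_arm", "body": {"delta_pos": [[0,0,0],[0,0,0]], "rot": [[0,0,0],[0,0,0]]}}

```text
time: 25.27
tool_pos: [0.5952, -0.3154, 0.1535]
eef_rot: [0.203, 0.979, 0.0, 0.0]
contact_force: [-0.1, 0.3, 0.7]
finger_gap: 0.602
gripper_force: 0.0
```

```bash
python3 -c "
from h import *
f,s=look('yellow',0)
t=frame('top')
for c in('blue','red','green','white'):
 for b in blobs(t,c,.055,100,300): 
   if 450<b[2][0]<650 and abs(b[2][1])<300: print(b)
"
```

```text
t 25.27 p [ 595.2 -315.4  153.5] yawY 66.61 tilt [ 0.001 -0.    -1.   ] F [-0.1  0.3  0.7] gap 0.602 gf 0.0 j [-0.57  0.39  1.16  0.    1.59 -1.73]
('yellow', [275.3, 198.5], [593.9, -319.4], 77.6, 28.2, -22.8)
('blue', [205.3, 225.4], [542.7, 142.5], 74.5, 22.1, -1.2)
('red', [271.0, 226.9], [537.5, -36.1], 76.9, 21.9, -0.3)
('green', [248.8, 226.7], [537.9, 23.8], 77.1, 21.9, 0.3)
('white', [182.8, 226.1], [541.7, 204.3], 71.8, 22.2, -1.5)
```

```bash
python3 -c "
from h import *
f=dict(np.load('wrist_last.npz'));m=mask(f,'yellow')
im=f['color'][:,:,::-1].copy();b=np.hstack([im[100:300,180:370],cv2.cvtColor(m,cv2.COLOR_GRAY2BGR)[100:300,180:370]])
cv2.imwrite('pics/w7.png',cv2.resize(b,None,fx=2,fy=2))
print(proj(f,[[.595,-.3154,.014]]))
"
```

```text
[[277.64413084 198.8704967 ]]
```

View pics/w7.png

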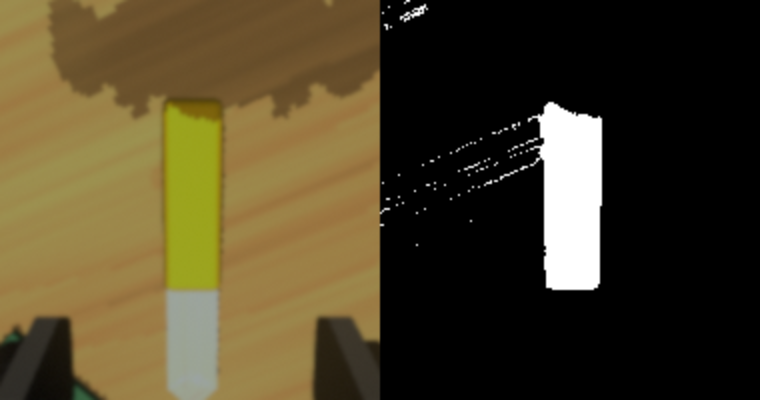

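```bash
python3 -c "
from h import *
f=dict(np.load('wrist_last.npz'))
print(ray(f,[(186,264),(222,298)],.006)*1000, ray(f,(276.3,197.3),.014)*1000)
s=robot.observe();r=R.from_quat(s['eef_rot']).as_matrix()
P=ray(f,[(186,264),(222,298)],.006)-s['tool_pos'];print(P@r*1000)
"
```

```text
[[ 619.07375385 -412.75515383    6.        ]
 [ 661.50330638 -398.41821953    6.        ]] [[ 593.37594265 -315.87522611   14.        ]]
[[-60.77789752 -80.84181255 147.56646141]
 [-94.05055184 -50.86274552 147.59151681]]
```

Call:
{"method": "move_arm", "body": {"delta_pos": [[0.1,0,4],[0.1,0,8],[0.1,0,11.2],[0.1,0,13.4],[0.1,0,14.4]], "rot": [[0,0,0],[0,0,0],[0,0,0],[0,0,0],[0,0,0]]}}

```text
time: 25.78
tool_pos: [0.5917, -0.3119, 0.0042]
eef_rot: [0.202, 0.979, 0.001, -0.004]
contact_force: [-0.1, 0.3, -0.9]
finger_gap: 0.602
gripper_force: 0.0
```

Call:
{"method": "move_arm", "body": {"delta_pos": [[0,0,0.6],[0,0,0.6]], "rot": [[0,0,0],[0,0,0]]}}

```text
time: 25.95
tool_pos: [0.5941, -0.3139, 0.0026]
eef_rot: [0.203, 0.979, 0.0, -0.0]
contact_force: [0.0, 0.1, 0.5]
finger_gap: 0.6
gripper_force: 0.0
```

Call:
{"method": "move_arm", "body": {"delta_pos": [[0,0,0],[0,0,0],[0,0,0],[0,0,0]], "rot": [[0,0,0],[0,0,0],[0,0,0],[0,0,0]], "grip": 0}}

```text
time: 26.28
tool_pos: [0.5957, -0.3155, 0.0062]
eef_rot: [0.204, 0.979, -0.001, 0.003]
contact_force: [0.7, 0.8, 6.1]
finger_gap: 0.25
gripper_force: 61.4
```

```bash
python3 -c "
from h import *
s=state()
plan([(594.5,-315,84,66.6),(460,84.2,84,66.6),(460,84.2,47,88.5)])
"
```

```text
t 26.28 p [ 595.7 -315.5    6.2] yawY 66.51 tilt [ 0.005 -0.003 -1.   ] F [0.7 0.8 6.1] gap 0.25 gf 61.4 j [-0.57  0.49  1.33  0.    1.32 -1.73]
d [ 0.09 -0.01 -7.78] rot [-0.   0.3 -0.1] rows>= 1.9
d [28.2 31.3  0. ] rot [0. 0. 0.] rows>= 10.3
d [0.  0.  3.7] rot [  0.    0.  -21.9] rows>= 3.1
```

Call:
{"method": "move_arm", "body": {"delta_pos": [[0,0,-1],[0.5,0,-4.5],[3,0,-8],[7,0,-8],[11,0,-8]], "rot": [[0,0,0],[0,0,0],[0,0,0],[0,0,0],[0,0,0]]}}

```text
time: 26.7
tool_pos: [0.4943, -0.2718, 0.0871]
eef_rot: [0.203, 0.979, -0.002, 0.004]
contact_force: [-0.5, -0.7, -1.4]
finger_gap: 0.257
gripper_force: 60.7
```

Call:
{"method": "move_arm", "body": {"delta_pos": [[4,0,0],[7.5,1.5,0],[9.5,5,0],[11,8.7,0],[12.2,12.5,0]], "rot": [[0,0,0],[0,0,0],[0,0,0],[0,0,0],[0,0,0]]}}

```text
time: 27.12
tool_pos: [0.4295, -0.1062, 0.0835]
eef_rot: [0.205, 0.979, 0.0, 0.0]
contact_force: [1.6, 0.6, -0.1]
finger_gap: 0.258
gripper_force: 60.7
```

Call:
{"method": "move_arm", "body": {"delta_pos": [[1.1,3.9,0],[2.2,7.8,0],[3.3,11.7,0],[4.4,15.6,0],[5,18.8,0]], "rot": [[0,0,0],[0,0,0],[0,0,0],[0,0,-5],[0,0,-11]]}}

```text
time: 27.53
tool_pos: [0.4595, 0.0877, 0.0837]
eef_rot: [0.106, 0.994, 0.0, 0.0]
contact_force: [-0.6, -1.0, -1.8]
finger_gap: 0.257
gripper_force: 60.7
```

Call:
{"method": "move_arm", "body": {"delta_pos": [[0,0,1.5],[0,0,3],[0,0,3.6],[0,0,3.6]], "rot": [[0,0,-6],[0,0,-11],[0,0,-11],[0,0,-11]]}}

```text
time: 27.87
tool_pos: [0.4584, 0.0849, 0.0454]
eef_rot: [0.014, 1.0, -0.0, -0.002]
contact_force: [-0.7, -0.1, -0.5]
finger_gap: 0.263
gripper_force: 60.7
```

```bash
python3 -c "
from h import *
s=state()
f=frame('wrist');cv2.imwrite('pics/w8.png',f['color'][:,:,::-1])
for b in blobs(f,'yellow',.0555,300): print(b)
plan([(457,84.1,47,88.5)])
"
```

```text
t 27.87 p [458.4  84.9  45.4] yawY 88.4 tilt [-0.004 -0.    -1.   ] F [-0.7 -0.1 -0.5] gap 0.263 gf 60.7 j [ 0.06  0.02  1.82  0.    1.3  -1.48]
('yellow', [275.7, 326.6], [472.5, 84.1], 42.8, 22.5, -1.6)
d [ 0.24 -0.07 -0.05] rot [-0.  -0.1 -0.1] rows>= 0.1
```

View pics/w8.png

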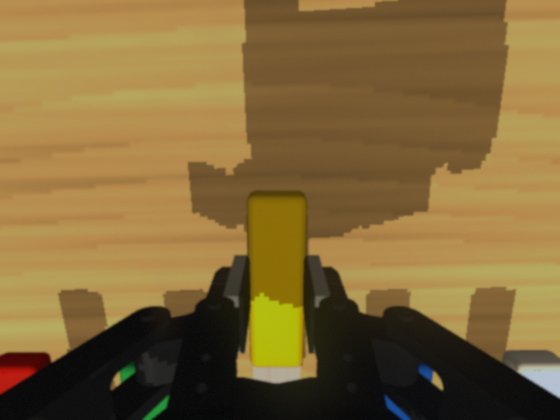

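Call:
{"method": "move_arm", "body": {"delta_pos": [[-0.3,-0.04,-0.2],[-1,-0.04,-0.2],[-2,-0.04,-0.2],[-3.2,-0.04,-0.2],[-4.4,-0.04,-0.2]], "rot": [[0,0,0],[0,0,0],[0,0,0],[0,0,0],[0,0,0]]}}

```text
time: 28.33
tool_pos: [0.5061, 0.083, 0.05]
eef_rot: [0.014, 1.0, 0.0, 0.001]
contact_force: [0.0, 0.4, 0.0]
finger_gap: 0.259
gripper_force: 60.7
```

Call:
{"method": "move_arm", "body": {"delta_pos": [[-1.2,0,0],[-2.4,0,0],[-3.3,0,0],[-4,0,0],[-4.3,0,0]], "rot": [[0,0,0],[0,0,0],[0,0,0],[0,0,0],[0,0,0]]}}

```text
time: 28.75
tool_pos: [0.5383, 0.0823, 0.0474]
eef_rot: [0.013, 1.0, -0.0, -0.013]
contact_force: [-29.7, -0.4, 13.8]
finger_gap: 0.258
gripper_force: 62.7
```

Call:
{"method": "move_arm", "body": {"delta_pos": [[0,0,0],[0,0,0]], "rot": [[0,0,0],[0,0,0]]}}

```text
time: 28.92
tool_pos: [0.5382, 0.0823, 0.0473]
eef_rot: [0.013, 1.0, -0.0, -0.012]
contact_force: [-23.0, -0.4, 11.0]
finger_gap: 0.258
gripper_force: 62.3
```

```bash
python3 -c "
from h import *
s=state()
"
```

```text
t 28.92 p [538.2  82.3  47.3] yawY 88.51 tilt [-0.024 -0.    -1.   ] F [-23.   -0.4  11. ] gap 0.258 gf 62.3 j [ 0.05  0.2   1.62  0.    1.35 -1.5 ]
```

Call:
{"method": "move_arm", "body": {"delta_pos": [[0.6,0,0],[0.6,0,0],[0.6,0,0],[0.6,0,0],[0.6,0,-1]], "rot": [[0,0,0],[0,0,0],[0,0,0],[0,0,0],[0,0,0]], "grip": 0.6}}

```text
time: 29.33
tool_pos: [0.5405, 0.0822, 0.0576]
eef_rot: [0.013, 1.0, -0.0, -0.002]
contact_force: [-0.1, 0.1, -0.2]
finger_gap: 0.601
gripper_force: 0.0
```

Call:
{"method": "move_arm", "body": {"delta_pos": [[0,0,-4],[0,0,-8],[0,0,-12],[0,0,-16],[0,0,-18]], "rot": [[0,0,0],[0,0,0],[0,0,0],[0,0,0],[0,0,0]], "grip": 1}}

```text
time: 29.75
tool_pos: [0.5433, 0.0825, 0.2468]
eef_rot: [0.013, 1.0, 0.0, 0.006]
contact_force: [1.0, 0.2, 0.9]
finger_gap: 0.999
gripper_force: 0.0
```

Call:
{"method": "move_arm", "body": {"delta_pos": [[0,0,0],[0,0,0],[0,0,0]], "rot": [[0,0,0],[0,0,0],[0,0,0]]}}

```text
time: 30.0
tool_pos: [0.5409, 0.0824, 0.2384]
eef_rot: [0.013, 1.0, 0.0, -0.0]
contact_force: [-0.4, 0.2, 0.3]
finger_gap: 1.005
gripper_force: 0.0
```

```bash
python3 -c "
from h import *
s=state()
f=frame('wrist');cv2.imwrite('pics/w9.png',f['color'][:,:,::-1])
plan([(612.5,266,170,54.2),(612.5,266,81,54.2)])
"
```

```text
t 30.0 p [540.9  82.4 238.4] yawY 88.5 tilt [-0.001  0.    -1.   ] F [-0.4  0.2  0.3] gap 1.005 gf 0.0 j [ 0.05  0.08  1.36  0.    1.7  -1.5 ]
d [-6.74 18.55  6.71] rot [-0.1 -0.2 34.3] rows>= 5.1
d [0.  0.  8.9] rot [0. 0. 0.] rows>= 2.2
```

View pics/w9.png

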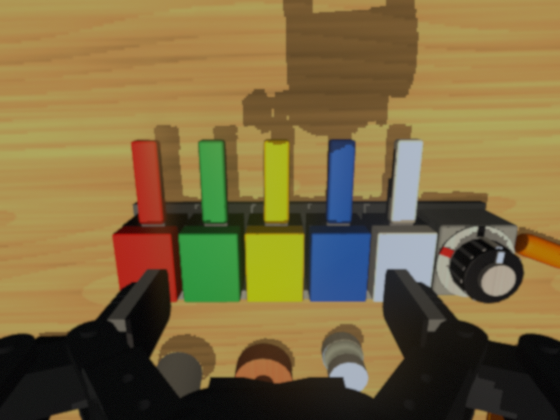

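Call:
{"method": "move_arm", "body": {"delta_pos": [[-1.4,3.6,1.2],[-2.8,7.3,2.4],[-4.2,11,3.6],[-5.5,14.7,5],[-6.74,18.5,6.7]], "rot": [[0,0,6.8],[0,0,13.6],[0,0,20.4],[0,0,27.2],[0,0,34.3]]}}

```text
time: 30.47
tool_pos: [0.6126, 0.2656, 0.17]
eef_rot: [0.31, 0.951, -0.001, -0.001]
contact_force: [1.7, -0.5, 0.3]
finger_gap: 1.004
gripper_force: 0.0
```

Call:
{"method": "move_arm", "body": {"delta_pos": [[0,0,0],[0,0,3],[0,0,6],[0,0,8.2],[0,0,9]], "rot": [[0,0,0],[0,0,0],[0,0,0],[0,0,0],[0,0,0]]}}

```text
time: 30.88
tool_pos: [0.6088, 0.2626, 0.0752]
eef_rot: [0.307, 0.952, -0.004, -0.005]
contact_force: [-0.4, -0.5, -0.1]
finger_gap: 1.001
gripper_force: 0.0
```

```bash
python3 -c "
from h import *
s=state()"
```

```text
t 30.88 p [608.8 262.6  75.2] yawY 54.26 tilt [-0.012 -0.004 -1.   ] F [-0.4 -0.5 -0.1] gap 1.001 gf 0.0 j [ 0.32  0.42  1.28 -0.    1.46 -0.63]
```

Call:
{"method": "move_arm", "body": {"delta_pos": [[0,0,0],[0,0,0],[0,0,0],[0,0,0],[0,0,0]], "rot": [[0,0,0],[0,0,0],[0,0,0],[0,0,0],[0,0,0]], "grip": 0}}

```text
time: 31.3
tool_pos: [0.615, 0.2661, 0.0857]
eef_rot: [0.307, 0.952, 0.003, 0.003]
contact_force: [4.6, 4.5, -1.7]
finger_gap: 0.584
gripper_force: 64.0
```

Call:
{"method": "move_arm", "body": {"delta_pos": [[0,0,0],[0,0,0],[0,0,0],[0,0,0],[0,0,0]], "rot": [[0,0,-7],[0,0,-14],[0,0,-21],[0,0,-28],[0,0,-35]]}}

```text
time: 31.72
tool_pos: [0.6148, 0.2655, 0.0857]
eef_rot: [0.004, 1.0, 0.002, 0.003]
contact_force: [2.5, 2.5, -2.8]
finger_gap: 0.586
gripper_force: 64.2
```

Call:
{"method": "move_arm", "body": {"delta_pos": [[0,0,0],[0,0,0],[0,0,0],[0,0,0],[0,0,0]], "rot": [[0,0,-7],[0,0,-14],[0,0,-21],[0,0,-28],[0,0,-34]]}}

```text
time: 32.13
tool_pos: [0.615, 0.265, 0.0857]
eef_rot: [-0.289, 0.957, 0.0, 0.004]
contact_force: [2.5, 0.7, -2.5]
finger_gap: 0.581
gripper_force: 64.2
```

Call:
{"method": "move_arm", "body": {"delta_pos": [[0,0,0],[0,0,0],[0,0,0]], "rot": [[0,0,0],[0,0,0],[0,0,0]]}}

```text
time: 32.38
tool_pos: [0.615, 0.265, 0.0856]
eef_rot: [-0.285, 0.959, 0.0, 0.004]
contact_force: [3.9, 3.2, 1.8]
finger_gap: 0.583
gripper_force: 64.5
```

```bash
python3 -c "
from h import *
s=state();f=frame('wrist');cv2.imwrite('pics/w10.png',cv2.resize(f['color'][160:360,180:380,::-1],None,fx=3,fy=3,interpolation=cv2.INTER_CUBIC))"
```

```text
t 32.38 p [615.  265.   85.6] yawY 123.08 tilt [ 0.007  0.003 -1.   ] F [3.9 3.2 1.8] gap 0.583 gf 64.5 j [ 0.32  0.41  1.27  0.    1.46 -1.83]
```

View pics/w10.png

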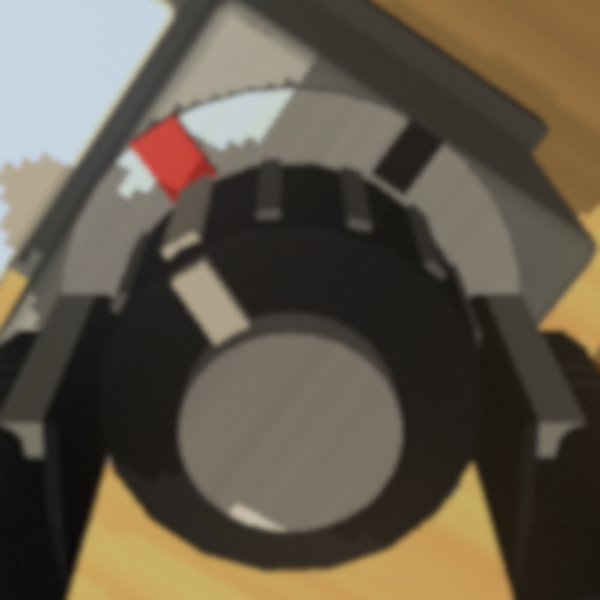

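The pointer on the ring top runs from (187,272) to (232,338) in this crop, and the red mark is at (173,157). I'll compute the angle between them.

Run:
```python
from h import *
f=dict(np.load("wrist_last.npz"));px=lambda a,b:(180+(a+.5)/3-.5,160+(b+.5)/3-.5)
a,b=ray(f,[px(187,272),px(232,338)],.102)*1000
red,blk=ray(f,[px(173,157),px(409,155)],.0725)*1000
ang=lambda v:np.degrees(np.arctan2(v[1],v[0]))%360
for C in([612,266,0],[613.5,265.5,0]):
    C=np.array(C);print("line",ang(a-b),"ptr",ang((a+b)/2-C),"red",ang(red-C),"blk",ang(blk-C))
plan([(615,265,170,123.1),(480,265,250,88.5)])
```

```text
line 244.23999627866078 ptr 251.0645254178409 red 249.9356294719554 blk 180.2657519696635
line 244.23999627866078 ptr 246.1920655091082 red 247.04740474126257 blk 179.3487477383305
d [-0.07 -0.01 -8.44] rot [-0.1  0.4 -0. ] rows>= 2.1
d [11.31  7.37 -8.  ] rot [ 0.   0.  34.6] rows>= 4.9
```

Call:
{"method": "move_arm", "body": {"delta_pos": [[0,0,0],[0,0,0],[0,0,0],[0,0,-3],[0,0,-7]], "rot": [[0,0,0],[0,0,0],[0,0,0],[0,0,0],[0,0,0]], "grip": 1}}

```text
time: 32.85
tool_pos: [0.6091, 0.2627, 0.1469]
eef_rot: [-0.285, 0.958, -0.0, -0.007]
contact_force: [0.7, 0.9, -0.6]
finger_gap: 0.999
gripper_force: 0.0
```

Call:
{"method": "move_arm", "body": {"delta_pos": [[1,0.5,-3],[2,1.5,-6],[3,2,-8],[4.5,3,-8],[4.5,3,-8]], "rot": [[0,0,7],[0,0,14],[0,0,21],[0,0,28],[0,0,34.6]]}}

```text
time: 33.27
tool_pos: [0.5567, 0.2649, 0.2361]
eef_rot: [0.015, 1.0, 0.001, 0.001]
contact_force: [1.5, -0.2, -0.2]
finger_gap: 1.001
gripper_force: 0.0
```

Call:
{"method": "move_arm", "body": {"delta_pos": [[0,0,0],[0,0,0],[0,0,0]], "rot": [[0,0,0],[0,0,0],[0,0,0]]}}

```text
time: 33.52
tool_pos: [0.5585, 0.2643, 0.2319]
eef_rot: [0.011, 1.0, -0.0, -0.001]
contact_force: [-0.4, 0.2, -0.1]
finger_gap: 0.996
gripper_force: 0.0
```

Run:
```python
from h import *
state();f=frame("wrist")
u,v=proj(f,[[.6125,.2655,.095]])[0].astype(int)
u0,v0=u-50,v-50;print(u0,v0)
c=cv2.resize(f["color"][v0:v0+100,u0:u0+100,::-1],None,fx=5,fy=5,interpolation=cv2.INTER_CUBIC)
t=frame("top")["color"][140:260,130:300,::-1]
t=cv2.resize(t,None,fx=2,fy=2)[:,:300];o=np.zeros((500,800,3),np.uint8);o[:,:500]=c;o[:240,500:]=t;cv2.imwrite("pics/w11.png",o)
```

```text
t 33.52 p [558.5 264.3 231.9] yawY 88.72 tilt [-0.002 -0.001 -1.   ] F [-0.4  0.2 -0.1] gap 0.996 gf 0.0 j [ 0.35  0.24  1.19 -0.    1.71 -1.2 ]
229 212
```

View pics/w11.png

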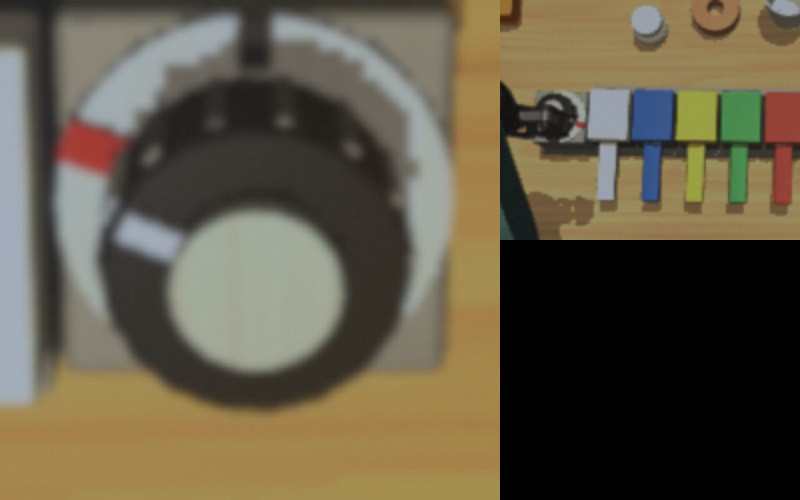

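The pointer sits at about 70° from the open mark, against a 68.75° target. All five tools are home, so I'm handing in.

```bash
python3 -c "
from bench import robot
print(robot.sign_off())"
```

```text
the job is handed in; nothing more can be done
None
```

I opened the lock ring, slid all five tools fully home in the slots of their own colour, and turned the ring back to the red locked mark (about 70° by the last picture, target 68.75°). The job is handed in; no verdict was returned.

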